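# Sort spindle blanks in the thickness rack and hang up the depth gauges

### The job

Clear up beside the lathe. Hang the two tee-shaped depth gauges by the hole in their blades, one on each peg of the stand, and put every square wooden blank into the rack slot of its own thickness (the narrowest one it drops into), resting fully down on the slot's floor across both rails and about centred lengthwise; a blank that was left in the wrong slot must be moved too. Do not disturb the bowl, the oil bottle or the turning tool.

Things in the scene. Friction and masses are not known exactly. Their poses are not given: they have to be found in the camera images.
- blank42_center (a point): centre of a square pale-wood spindle blank, 42 x 42 mm section, 150 mm long, about 185 g; x axis along its length (it may lie on any of its four long faces). Told apart only by thickness. Starts lying on the bench. May be absent.
- blank35_center (a point): centre of a square pale-wood spindle blank, 35 x 35 mm section, 150 mm long, about 129 g; x axis along its length (it may lie on any of its four long faces). Told apart only by thickness. Starts lying on the bench. May be absent.
- blank28_center (a point): centre of a square pale-wood spindle blank, 28 x 28 mm section, 150 mm long, about 82 g; x axis along its length (it may lie on any of its four long faces). Told apart only by thickness. Starts lying on the bench. May be absent.
- blank21_center (a point): centre of a square pale-wood spindle blank, 21 x 21 mm section, 150 mm long, about 46 g; x axis along its length (it may lie on any of its four long faces). Told apart only by thickness. Starts lying on the bench. May be absent.
- blank14_center (a point): centre of a square pale-wood spindle blank, 14 x 14 mm section, 150 mm long, about 21 g; x axis along its length (it may lie on any of its four long faces). Told apart only by thickness. If present it starts misplaced: lying in the widest (45 mm) slot of the rack. May be absent.
- slot42 (a point): the rack's slot for the 42 mm blank, 45 mm wide (in y): point on the slot's floor, centred both ways, 40 mm above the bench; x along the slot (lengthwise of a blank), y along the row towards the wider slots, z up
- slot35 (a point): the rack's slot for the 35 mm blank, 38 mm wide (in y): point on the slot's floor, centred both ways, 40 mm above the bench; x along the slot (lengthwise of a blank), y along the row towards the wider slots, z up
- slot28 (a point): the rack's slot for the 28 mm blank, 31 mm wide (in y): point on the slot's floor, centred both ways, 40 mm above the bench; x along the slot (lengthwise of a blank), y along the row towards the wider slots, z up
- slot21 (a point): the rack's slot for the 21 mm blank, 24 mm wide (in y): point on the slot's floor, centred both ways, 40 mm above the bench; x along the slot (lengthwise of a blank), y along the row towards the wider slots, z up
- slot14 (a point): the rack's slot for the 14 mm blank, 17 mm wide (in y): point on the slot's floor, centred both ways, 40 mm above the bench; x along the slot (lengthwise of a blank), y along the row towards the wider slots, z up
- rack: fixed wooden sorting rack; origin under its centre, axes as the slots. Base board 12 mm high, 150 (x) by 335 (y) mm, carrying two notched rails at |x| 40 to 58 mm; a blank bridges both, fingers fit between them. Slots narrow along the row, parted by 30 mm teeth: walls upright for 22 mm above the slot floor, then 45 degree points to 77 mm above the bench, so mouths are funnels
- gaugeA_eye (a point): centre of the 26 mm hanging hole (axis x) in a tee-shaped depth gauge (two alike). It starts standing on its dark wooden crossbar, 56 (x) by 80 (y) mm, 26 high; the aluminium blade, 8 mm thick (x), 46 wide (y), rises to 170 mm above the crossbar's underside, the hole's centre is 105 mm above it. z up the blade. 220 g, bottom-heavy
- gaugeA_top (a point): grip point on the blade of gauge A: mid-thickness, 43 mm above the hole's centre, 22 mm below the blade's top end; same axes
- gaugeB_eye (a point): centre of the 26 mm hanging hole (axis x) in a tee-shaped depth gauge (two alike). It starts standing on its dark wooden crossbar, 56 (x) by 80 (y) mm, 26 high; the aluminium blade, 8 mm thick (x), 46 wide (y), rises to 170 mm above the crossbar's underside, the hole's centre is 105 mm above it. z up the blade. 220 g, bottom-heavy
- gaugeB_top (a point): grip point on the blade of gauge B: mid-thickness, 43 mm above the hole's centre, 22 mm below the blade's top end; same axes
- stand: fixed peg stand; origin on the bench under the front face of its board, x horizontally into the board, y along it to the left. Board 240 mm wide, 18 thick, top 196 mm above the bench; its foot plate is 12 mm high and reaches 20 mm in front of the board
- pegL (a point): left peg of the stand, seen from the robot: point on its axis, 39 mm in front of the board, 189 mm above the bench; axes as the stand. A 10 mm round steel bar that sticks out 73 mm and rises 12 degrees towards its round tip, so its axis ends 29 mm in front of this point and 6 mm higher. The pegs are 120 mm apart
- pegR (a point): right peg of the stand, seen from the robot: point on its axis, 39 mm in front of the board, 189 mm above the bench; axes as the stand. A 10 mm round steel bar that sticks out 73 mm and rises 12 degrees towards its round tip, so its axis ends 29 mm in front of this point and 6 mm higher. The pegs are 120 mm apart
- bowl: turned wooden bowl, 100 mm across, 45 mm high; origin under its centre; bystander
- oil: amber oil bottle, 60 mm across, 150 mm high; origin under its centre; bystander
- chisel: wood-handled turning tool lying down, 240 mm long; bystander
Not all that is in view belongs to the job. What is shaped like the part that bears gaugeB_eye but pink or yellow is not meant.

How it is judged (in metres and radians):
At the end, for the whole second after the job is handed in: Each blank rests in its own slot: within 6 mm of its middle sideways, 25 mm lengthwise, on the floor (-5/+6 mm), within 0.1 rad of its direction. The gauges hang still by their holes on different pegs, within 0.35 rad of plumb (x of blank42_center in the frame of slot42 between -0.025 and 0.025 m and y of blank42_center in the frame of slot42 between -0.006 and 0.006 m and z of blank42_center in the frame of slot42 between 0.016 and 0.027 m and angle between the x axis of blank42_center and the x axis of slot42, either way round below 0.1 rad and linear speed of each of blank42, blank35, blank28, blank21, blank14 below 0.03 m/s and x of blank35_center in the frame of slot35 between -0.025 and 0.025 m and y of blank35_center in the frame of slot35 between -0.006 and 0.006 m and z of blank35_center in the frame of slot35 between 0.0125 and 0.0235 m and angle between the x axis of blank35_center and the x axis of slot35, either way round below 0.1 rad and x of blank28_center in the frame of slot28 between -0.025 and 0.025 m and y of blank28_center in the frame of slot28 between -0.006 and 0.006 m and z of blank28_center in the frame of slot28 between 0.009 and 0.02 m and angle between the x axis of blank28_center and the x axis of slot28, either way round below 0.1 rad and x of blank21_center in the frame of slot21 between -0.025 and 0.025 m and y of blank21_center in the frame of slot21 between -0.006 and 0.006 m and z of blank21_center in the frame of slot21 between 0.0055 and 0.0165 m and angle between the x axis of blank21_center and the x axis of slot21, either way round below 0.1 rad and x of blank14_center in the frame of slot14 between -0.025 and 0.025 m and y of blank14_center in the frame of slot14 between -0.006 and 0.006 m and z of blank14_center in the frame of slot14 between 0.002 and 0.013 m and angle between the x axis of blank14_center and the x axis of slot14, either way round below 0.1 rad and (((x of gaugeA_eye in the frame of pegL between -0.028 and 0.034 m and y of gaugeA_eye in the frame of pegL between -0.015 and 0.015 m and z of gaugeA_eye in the frame of pegL between -0.02 and 0.006 m and angle between gaugeA_eye's own z axis and vertical below 0.35 rad and linear speed of gaugeA below 0.05 m/s) and (x of gaugeB_eye in the frame of pegR between -0.028 and 0.034 m and y of gaugeB_eye in the frame of pegR between -0.015 and 0.015 m and z of gaugeB_eye in the frame of pegR between -0.02 and 0.006 m and angle between gaugeB_eye's own z axis and vertical below 0.35 rad and linear speed of gaugeB below 0.05 m/s)) or ((x of gaugeA_eye in the frame of pegR between -0.028 and 0.034 m and y of gaugeA_eye in the frame of pegR between -0.015 and 0.015 m and z of gaugeA_eye in the frame of pegR between -0.02 and 0.006 m and angle between gaugeA_eye's own z axis and vertical below 0.35 rad and linear speed of gaugeA below 0.05 m/s) and (x of gaugeB_eye in the frame of pegL between -0.028 and 0.034 m and y of gaugeB_eye in the frame of pegL between -0.015 and 0.015 m and z of gaugeB_eye in the frame of pegL between -0.02 and 0.006 m and angle between gaugeB_eye's own z axis and vertical below 0.35 rad and linear speed of gaugeB below 0.05 m/s)))); the robot touches nothing.
It fails at once if the bowl was disturbed (moved over 40 mm) (distance of bowl from where it was at the start of the episode above 0.04 m).
It fails at once if the oil was disturbed (moved over 40 mm) (distance of oil from where it was at the start of the episode above 0.04 m).
It fails at once if the chisel was disturbed (moved over 40 mm) (distance of chisel from where it was at the start of the episode above 0.04 m).
Of blank42, blank35, blank28, blank21, blank14 only 4 to 5 are there at a start; the rules pass over those that are not, and their reading is None.
At some moment in a run one of blank42, blank35, blank28, blank21, blank14 may be knocked a few centimetres aside while the robot is not near it.
It also fails if it takes over 210 s, if anything falls off the work surface, if the arm or the gripper's body presses on something with over 40 N, if the wrist force passes 120 N, or if a joint passes its speed limit or range.

### The arm

A 6-joint arm with a two-finger parallel gripper is mounted at the origin on the work surface. World frame = base frame: x ahead of the robot, y to its left, z up, the work surface at z = 0. Lengths are in m, angles in degrees, forces in N, time in s.
With the tool pointing down it reaches from about 0.25 to 0.725 m from the base axis. Payload 4 kg.
Tool frame: the origin (TCP) lies midway between the tips of the shut fingers; the grasp point (between the pads) lies pinch_z behind it (pinch_z is the distance from the TCP to the grasp point, in m); z points along the fingers, y is the direction in which the jaws open and shut (so a half turn about z gives the same grasp; the last joint's range is limited). The gripper opens to 85 mm and grips with 20 to 120 N. Pads are 22 mm wide; open, the fingers measure 114 mm over their backs; the gripper's body (76 mm by 85 mm) begins 54 mm behind the grasp point. The pads swing forward as they close: fully open they stand 13 mm farther back than shut.
Start: joints at [73.109, 13.785, 0.286, 76.501, 0, 90], TCP at [0.145, 0.478, 0.193] pointing down, gripper open.
Joint ranges: [-155.79, 155.79], [-60.16, 107.12], [-62.33, 73.08], [-114, 123.19], [-81.49, 82.49], [-180, 180]. Speed limits (degrees/s): [159.86, 159.86, 180, 180, 180, 180].

### API

Orientations are given as [roll, pitch, yaw] about the fixed x, y, z axes, in that order (R = Rz(yaw) Ry(pitch) Rx(roll)).
In Python, from plant import * gives the robot as it stands.
- The arm moves only by the tool drive_tool, never from a script. Its argument "motion" is a list of rows, each an object of numbers: "gripper": the closure, from 0 (fully open) to 1 (shut); "x", "y", "z": the shift along the world's x, y, z in m; "rx", "ry", "rz": the turn, a rotation vector about the world's x, y, z in rad. In form: [{"gripper": .., "x": .., "y": .., "z": .., "rx": .., "ry": .., "rz": ..}, ...]. A call has 1 to 12 rows; each row is the pose to reach, as a shift and turn from the pose measured when the call began; what a row does not reach only later rows make up. A row lasts 1/8 s, in which the tool goes at most 62.5 mm and 10.7 degrees, less where a joint would pass 70% of its speed; a pose out of reach is approached as far as the arm can. A call with a gripper value outside its range is refused whole. The fingers move at their own pace and stop on an object; "force" is the grip in N (left out, the last holds). Time passes only in rows, so rows that repeat a pose let the fingers close. It gives the time, the measured TCP pose, the force and the opening at its end, in the units of the state.
- get_obs(): the state, without advancing time (a new reading comes with each control period).
- get_image(name): name is "scene" or "top" or "wrist"; returns (picture, depth): 420x560x3 uint8, red, green, blue; 420x560 float32, m along the optical axis (not along the pixel's ray), 0 where there is no reading.
- camera_model(name): a dict with "vfov" (degrees; the focal length in pixels is half the picture's height over the tangent of half this angle, whatever the lens; pixels are square), "cx", "cy" (the principal point, pixels), "cam_to_world" (4x4, takes a point from camera to world coordinates). Camera axes: x right, y down, z forward; pixel columns grow to the right and rows downward; lengths in m; the calibration is good to about 2 mm. A picture is of the moment at which its call begins: read the wrist's pose just before it. camera_model takes no time and is no camera call; for the wrist camera it gives the pose at the moment of the call.
- close_job(): hands the job in, once; it reports no verdict.
Trained networks look in the newest picture that a camera, given by its name, has taken for a name from the list of things; names that differ only in an ending like _2 or _b are one class to them, and where a whole thing is asked for, a point or a joint stands for the part that bears it (a point fixed in the world has none). Each returns a list of dicts, best first, with "confidence" (0 to 1); they miss things now and then, are a little off and sometimes report something else, mostly with a low value. They report only what shows in the picture. A call takes as long as a camera call. They do not tell look-alikes from the thing itself.
- look_for(camera, target): "at" ([row, column] in pixels, amid what is visible of it).
The state is a dict: "time": time; "joint_positions": joint angles; "dq": joint speeds; "joint_efforts": joint torques, N m; "tool_pos": TCP position; "tool_rot": TCP orientation; "ft_force": force on the tool from outside, world axes, zero at the start; "wrist_torque": the same for the moment, N m; "opening": opening from 0.0 (shut) to 1.0 (fully open).
Only numpy, scipy, OpenCV 4.12 (cv2) and the standard library are available. Lean on these libraries where they do the work, as an engineer would, in place of code of your own. Each camera call takes 0.05 s, during which the arm holds its last target.

## Working session

There is one attempt and no reset: what is moved stays moved. The work goes in short steps, Python scripts to look and compute and a tool call to move; the robot and the scene stay as the last step left them, time stands still between calls to the robot, and variables do not carry over. Pictures are saved under pics/ and viewed, and the job is handed in when it is done.

Besides the shell and the picture viewer there is one more tool, called after "Request:" as name(argument=value, ...), one argument or row to a line, values as JSON. drive_tool: Moves the arm, as the interface text tells. Its arguments: {"type":"object","properties":{"motion":{"type":"array","items":{"type":"object","properties":{"gripper":{"type":"number"},"x":{"type":"number"},"y":{"type":"number"},"z":{"type":"number"},"rx":{"type":"number"},"ry":{"type":"number"},"rz":{"type":"number"}}}},"force":{"type":"number"}},"required":["motion"]}

```bash
ls; mkdir -p pics
cat > h.py <<'E'
from plant import *
import numpy as np, cv2
def snap(n,f):
    im,d=get_image(n); m=camera_model(n)
    cv2.imwrite('pics/'+f+'.png',cv2.cvtColor(im,cv2.COLOR_RGB2BGR)); np.savez('pics/'+f+'.npz',im=im,d=d,T=m['cam_to_world'],v=m['vfov'],c=[m['cx'],m['cy']])
    return cloud(f)
def cloud(f):
    z=np.load('pics/'+f+'.npz'); d=z['d'];F=d.shape[0]/2/np.tan(np.radians(z['v'])/2)
    r,c=np.mgrid[:d.shape[0],:d.shape[1]]
    P=np.stack([(c-z['c'][0])/F*d,(r-z['c'][1])/F*d,d],-1)
    W=P@z['T'][:3,:3].T+z['T'][:3,3]; W[d==0]=np.nan
    return z['im'],W
E
python3 - <<'E'
from h import *
print(get_obs())
for n in ['scene','top','wrist']:
    snap(n,n+'0'); m=camera_model(n);print(n,m)
import plant;print([k for k in dir(plant) if not k.startswith('_')])
try: print(pinch_z)
except Exception as e: print(e)
E
```

```text
pics
{'time': 0.0, 'joint_positions': array([7.31104345e+01, 1.38320003e+01, 2.11732119e-01, 7.64999235e+01,
       8.00903093e-04, 8.99995462e+01]), 'dq': array([-0.06819443,  0.02034065,  0.05063876,  0.13227581, -0.0632541 ,
        0.01189256]), 'joint_efforts': array([-1.88394993e-04, -3.72320330e+01,  2.52406883e+01,  1.72174943e-02,
       -9.09711389e-06,  1.13885511e-05]), 'tool_pos': array([0.14505103, 0.47774838, 0.19200155]), 'tool_rot': array([-1.79879808e+02, -8.01853231e-04,  1.63110887e+02]), 'ft_force': array([0.62934723, 0.60747681, 0.32040033]), 'wrist_torque': array([0.02396618, 0.02001276, 0.04135514]), 'opening': 1.001095541834467}
scene {'vfov': 53.04866469096526, 'cx': 277.46929521912926, 'cy': 209.78530659176914, 'cam_to_world': array([[-0.33349104,  0.73015376, -0.59637171,  1.26855655],
       [ 0.942668  ,  0.26677024, -0.200526  ,  0.19960648],
       [ 0.01267941, -0.62905415, -0.77725807,  1.12154418],
       [ 0.        ,  0.        ,  0.        ,  1.        ]])}
top {'vfov': 57.40498188074253, 'cx': 275.9573624552688, 'cy': 207.35955319439014, 'cam_to
[... 193 characters left out ...]
47411e-03, -7.86299879e-02, -9.96902601e-01,
         1.01272558e+00],
       [ 0.00000000e+00,  0.00000000e+00,  0.00000000e+00,
         1.00000000e+00]])}
wrist {'vfov': 60.561382545330915, 'cx': 277.9061549031381, 'cy': 209.08899805725807, 'cam_to_world': array([[ 2.90478655e-01,  9.24115773e-01,  2.48258311e-01,
         8.26391431e-02],
       [ 9.56881235e-01, -2.80349430e-01, -7.60427466e-02,
         4.96891009e-01],
       [-6.73225553e-04,  2.59642514e-01, -9.65704567e-01,
         3.73547209e-01],
       [ 0.00000000e+00,  0.00000000e+00,  0.00000000e+00,
         1.00000000e+00]])}
['Unreachable', 'camera_model', 'close_job', 'get_image', 'get_obs', 'look_for', 'pinch_z']
0.0187
```

View pics/scene0.png

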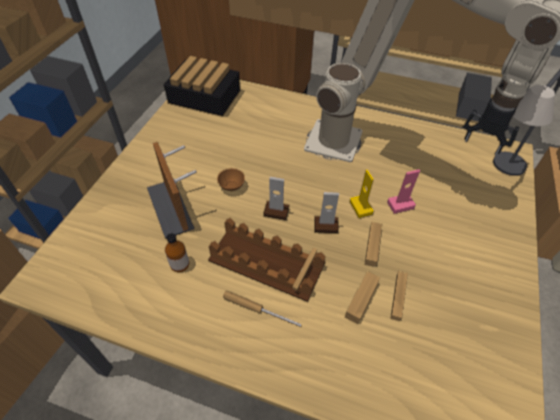

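View pics/top0.png

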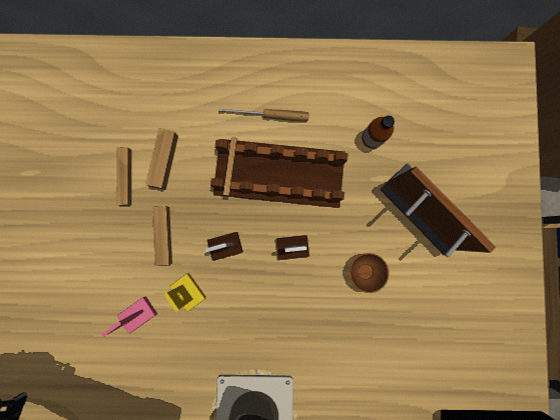

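View pics/wrist0.png

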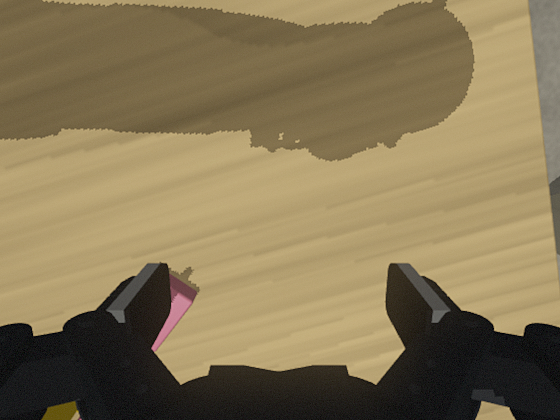

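The top view shows three blanks on the bench at (160,158), (123,176) and (162,235) in column,row. A thin one lies in the rack's left, wide slot at (231,167). The grey gauges stand at (223,246) and (292,246), with the yellow (186,293) and pink (137,315) look-alikes left alone. The peg stand is at right, bowl at (369,272), oil at (380,131), tool at (265,114). Now I'll measure them.

```bash
cat > m.py <<'E'
from h import *
def comps(f,zlo=0.006,box=None):
    im,W=cloud(f)
    m=(W[...,2]>zlo)&(W[...,0]<0.75)&(W[...,0]>0.15)
    n,l,s,c=cv2.connectedComponentsWithStats(m.astype(np.uint8))
    for i in range(1,n):
        if s[i,4]<150: continue
        P=W[l==i]; zt=np.percentile(P[:,2],90)
        Q=P[P[:,2]>zt-0.006]; 
        r=cv2.minAreaRect((Q[:,:2]*1000).astype(np.float32))
        print(s[i],'px c',c[i].round(),'zmax',P[:,2].max().round(4),'z90',zt.round(4),'zmed',np.median(P[:,2]).round(4),'rect mm',np.round(r[0],1),np.round(r[1],1),round(r[2],1))
E
python3 - <<'E'
from m import *
im,W=cloud('top0')
for rc in [(60,60),(300,300),(200,60),(90,450)]: print(W[rc].round(4))
comps('top0')
E
```

```text
[ 0.919   0.5492 -0.001 ]
[ 0.284  -0.1134 -0.0005]
[ 0.5352  0.5265 -0.0017]
[ 0.8534 -0.5163 -0.0035]
[361 116  33  33 752] px c [378. 132.] zmax 0.1556 z90 0.1505 zmed 0.1006 rect mm [ 715.  -299.7] [25.8 25.2] 87.8
[ 145  129   33   61 1203] px c [161. 159.] zmax 0.0499 z90 0.0452 zmed 0.0425 rect mm [644. 254.] [ 43.6 149.7] 78.9
[ 210  137  138   71 7290] px c [278. 173.] zmax 0.083 z90 0.0684 zmed 0.0149 rect mm [615.9 -51.9] [334.8 116.8] 84.9
[116 147  15  60 787] px c [123. 176.] zmax 0.0342 z90 0.0309 zmed 0.0282 rect mm [598.8 352.6] [148.9  28.4] 2.2
[ 380  164  115   93 4535] px c [434. 213.] zmax 0.206 z90 0.1977 zmed 0.1338 rect mm [ 486.4 -397. ] [239.9  91.6] 44.3
[152 206  20  60 999] px c [161. 235.] zmax 0.0417 z90 0.0382 zmed 0.0357 rect mm [446.2 247.2] [149.8  36.4] 5.3
[205 232  37  29 710] px c [224. 246.] zmax 0.1745 z90 0.169 zmed 0.0275 rect mm [421.5  85.1] [ 8. 46.] 16.0
[276 235  33  25 679] px c [292. 247.] zmax 0.1765 z90 0.1699 zmed 0.0277 rect mm [421.3 -90. ] [ 7.9 44.5] 7.0
[ 348  253   41   40 1169] px c [368. 273.] zmax 0.0506 z90 0.0459 zmed 0.0241 rect mm [ 361.8 -280.5] [96.7 97.9] 1.1
[164 273  42  39 944] px c [184. 294.] zmax 0.1755 z90 0.1662 zmed 0.0295 rect mm [303.4 176.8] [46.1  9.8] 34.0
[101 297  55  40 885] px c [133. 316.] zmax 0.1746 z90 0.1653 zmed 0.0279 rect mm [244.5 303.6] [ 8.2 46.7] 36.0
```

```bash
cat > geo.py <<'E'
from h import *
def stand(f):
    im,W=cloud(f)
    sel=(W[...,2]>0.17)&(W[...,0]>0.3)&(W[...,0]<0.7)&(W[...,1]<-0.24)&(W[...,1]>-0.6)&~((W[...,0]>.66)&(W[...,1]>-.35))
    P=W[sel]; best=None
    # board top: brown; pegs: grey
    c=im[sel].astype(int); brown=(c[:,0]-c[:,2])>25
    B=P[brown]; r=cv2.minAreaRect((B[:,:2]*1000).astype(np.float32))
    print(f,'board',len(B),np.round(r[0],1),np.round(r[1],1),round(r[2],2),'z',np.median(B[:,2]).round(4))
    return P,B,P[~brown],r
E
python3 - <<'E'
from geo import *
for f in ['top0','scene0']:
    P,B,G,r=stand(f)
    a=np.radians(r[2] if r[1][0]>r[1][1] else r[2]+90); 
    if np.sin(a)<0:a+=np.pi
    u=np.array([np.cos(a),np.sin(a)]);v=np.array([u[1],-u[0]]) # v into board
    o=np.array(r[0])/1000
    print('long angle',np.degrees(a))
    bv=(B[:,:2]-o)@v; print('board v pct',np.percentile(bv,[1,5,50,95,99]).round(4),'u',np.percentile((B[:,:2]-o)@u,[0.5,99.5]).round(4))
    q=(G[:,:2]-o); qu=q@u; qv=q@v
    for s in (1,-1):
        k=(np.abs(qu-s*0.06)<0.015)&(qv<-0.012)
        if k.sum()<5: continue
        pf=np.polyfit(qv[k],qu[k],1)
        print('peg',s,k.sum(),'u med',np.median(qu[k]).round(4),'v range',qv[k].min().round(4),qv[k].max().round(4),'slope u/v',pf[0].round(3),'z fit at v',np.polyfit(qv[k],G[k,2],1).round(3), 'mean xy',G[k].mean(0).round(4))
E
python3 - <<'E'
from geo import *
import cv2
im=cv2.imread('pics/top0.png'); 
a=cv2.resize(im[155:265,370:500],None,fx=4,fy=4,interpolation=cv2.INTER_CUBIC)
b=cv2.resize(im[130:215,200:355],None,fx=4,fy=4,interpolation=cv2.INTER_CUBIC)
cv2.imwrite('pics/c1.png',a);cv2.imwrite('pics/c2.png',b)
E
```

```text
top0 board 1003 [ 486.5 -396.9] [240.2  91.6] 44.28 z 0.1972
long angle 44.27618408203125
board v pct [0.0271 0.0279 0.0354 0.0443 0.0451] u [-0.1191  0.1195]
peg 1 72 u med 0.0605 v range -0.0448 -0.0125 slope u/v -0.01 z fit at v [-0.201  0.192] mean xy [ 0.5094 -0.3339  0.1982]
peg -1 71 u med -0.0585 v range -0.0447 -0.0125 slope u/v 0.01 z fit at v [-0.212  0.192] mean xy [ 0.4246 -0.4175  0.1983]
scene0 board 449 [ 488.8 -396.9] [241.6  91. ] 44.42 z 0.1959
long angle 44.41965103149414
board v pct [-0.0423 -0.0177  0.0362  0.0452  0.0454] u [-0.1181  0.1196]
peg 1 23 u med 0.0609 v range -0.0412 -0.0124 slope u/v -0.047 z fit at v [-0.239  0.19 ] mean xy [ 0.5149 -0.3358  0.1959]
peg -1 22 u med -0.0588 v range -0.0407 -0.0123 slope u/v 0.006 z fit at v [-0.267  0.189] mean xy [ 0.4287 -0.4189  0.1957]
```

View pics/c1.png

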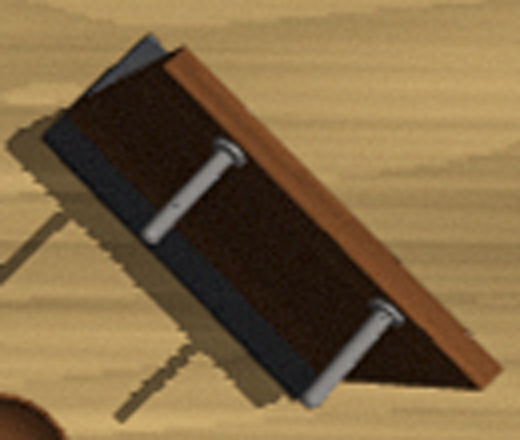

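View pics/c2.png

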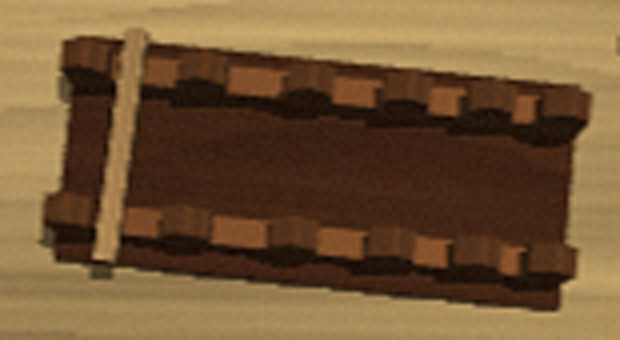

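```bash
cat > rack.py <<'E'
from h import *
from scipy.optimize import minimize
C={42:.115,35:.0435,28:-.021,21:-.0785,14:-.129}
def fit(f):
    im,W=cloud(f)
    s=(W[...,2]>0.06)&(W[...,2]<0.085)&(W[...,0]>0.5)&(W[...,0]<0.72)&(W[...,1]<0.14)&(W[...,1]>-0.24)
    P=W[s]
    # model height: tooth ridge: |x| in 40..58 ; z=62+.. distance to slot
    def h(x,y):
        z=np.zeros_like(y)+.077
        # tooth centred profile
        for k,c in C.items():
            d=np.abs(y-c)-(k+3)/2000
            z=np.where(d<0,.04,np.minimum(z,.062+np.maximum(d,0)))
        # end teeth outer sides also slope
        return np.where((np.abs(x)<.058)&(np.abs(x)>.040)&(np.abs(y)<.1675),z,.012)
    def cost(p,full=False):
        c,s=np.cos(p[2]),np.sin(p[2]); d=P[:,:2]-p[:2]
        x=d@[c,s]; y=d@[-s,c]
        e=P[:,2]-.0015-h(x,y)
        return np.minimum(np.abs(e),.008).mean()
    best=min((minimize(cost,[.616+a,-.052+b,np.radians(-5.1)],method='Nelder-Mead',options=dict(initial_simplex=np.array([[.616+a,-.052+b,-.089],[.622+a,-.052+b,-.089],[.616+a,-.046+b,-.089],[.616+a,-.052+b,-.06]]))) for a in (-.004,0,.004) for b in (-.006,0,.006)),key=lambda r:r.fun)
    p=best.x; print(f,len(P),'rack',p[:2].round(4),np.degrees(p[2]).round(2),best.fun.round(5))
    return p
if __name__=='__main__':
    p=fit('top0'); q=fit('scene0')
    for k,c in C.items(): print(k,[(v[:2]+c*np.array([-np.sin(v[2]),np.cos(v[2])])).round(4) for v in (p,q)])
    for f in ('top0','scene0'):
        im,W=cloud(f)
        i=im.astype(int); pale=(i[...,0]>120)&(i[...,2]>50) if 0 else (i.sum(2)>270)
        s=pale&(W[...,2]>.046)&(W[...,2]<.062)&(W[...,0]>.52)&(W[...,0]<.71)&(W[...,1]<.12)&(W[...,1]>.02)
        r=cv2.minAreaRect((W[s][:,:2]*1000).astype(np.float32));print(f,s.sum(),np.round(r,2) if 0 else r,np.median(W[s][:,2]))
E
python3 rack.py
```

```text
top0 1147 rack [ 0.6157 -0.052 ] -4.97 0.00254
scene0 810 rack [ 0.6179 -0.0527] -4.83 0.00384
42 [array([0.6257, 0.0626]), array([0.6276, 0.0619])]
35 [array([ 0.6195, -0.0087]), array([ 0.6216, -0.0094])]
28 [array([ 0.6139, -0.0729]), array([ 0.6162, -0.0736])]
21 [array([ 0.6089, -0.1302]), array([ 0.6113, -0.1309])]
14 [array([ 0.6046, -0.1805]), array([ 0.6071, -0.1813])]
top0 309 ((626.782470703125, 90.70037841796875), (50.39909362792969, 147.9485626220703), 83.70368957519531) 0.05525728593011581
scene0 225 ((626.7526245117188, 88.65977478027344), (48.26179122924805, 149.91566467285156), 83.48323059082031) 0.05472299685758997
```

```bash
cat > b14.py <<'E'
from h import *
import sys
def b14(f,c=(.6265,.062),a=-5):
    im,W=cloud(f)
    i=im.astype(int)
    a0=np.radians(a);u=np.array([np.cos(a0),np.sin(a0)]);v=np.array([-u[1],u[0]])
    d=W[...,:2]-np.array(c);x=d@u;y=d@v
    s=(np.abs(x)<.036)&(np.abs(y)<.03)&(W[...,2]>.045)&(W[...,2]<.062)
    pf=np.polyfit(x[s],y[s],1)
    t=(np.abs(x)<.09)&(np.abs(y-np.polyval(pf,x))<.010)&(W[...,2]>.048)&(W[...,2]<.060)
    print(f,s.sum(),'rel slot: y0',pf[1].round(4),'ang',np.degrees(np.arctan(pf[0])).round(1),'y spread',np.percentile(y[s]-np.polyval(pf,x[s]),[2,98]).round(4),'x',np.percentile(x[t],[0.5,99.5]).round(4),'z',np.median(W[s][:,2]).round(4))
    xm=np.percentile(x[t],[.5,99.5]).mean();p=np.array(c)+xm*u+np.polyval(pf,xm)*v;print('centre',p.round(4),'len ang',(a+np.degrees(np.arctan(pf[0]))).round(1))
if __name__=='__main__':
    b14('top0');b14('scene0')
E
python3 b14.py
```

```text
top0 166 rel slot: y0 0.0099 ang -1.9 y spread [-0.0064  0.0074] x [-0.0783  0.0705] z 0.0551
centre [0.6235 0.0723] len ang -6.9
scene0 112 rel slot: y0 0.0105 ang -2.1 y spread [-0.0078  0.0066] x [-0.0761  0.0724] z 0.0546
centre [0.6256 0.0727] len ang -7.1
```

```bash
cat > ga.py <<'E'
from h import *
def g(f,c,r=.045,zlo=.155):
    im,W=cloud(f)
    s=(np.hypot(W[...,0]-c[0],W[...,1]-c[1])<r)&(W[...,2]>zlo)&(W[...,2]<.18)
    q=cv2.minAreaRect((W[s][:,:2]*1000).astype(np.float32)); print(f,s.sum(),np.round(q[0],1),np.round(q[1],1),round(q[2],1),'z',np.percentile(W[s][:,2],[50,95]).round(4),'med xy',np.median(W[s][:,:2],0).round(4))
if __name__=='__main__':
    for c in ((.4213,-.09),(.4215,.085)):
        for f in ('top0','scene0'): g(f,c,zlo=.163 if f=='top0' else .15)
E
python3 ga.py
```

```text
top0 80 [421.3 -90. ] [ 7.9 44.5] 7.0 z [0.1714 0.1738] med xy [ 0.4209 -0.0901]
scene0 94 [422.7 -90.8] [13.2 45.4] 5.0 z [0.1648 0.1731] med xy [ 0.4248 -0.0902]
top0 80 [421.5  85.1] [ 8. 46.] 16.0 z [0.1711 0.1733] med xy [0.4221 0.0846]
scene0 102 [422.6  83.7] [13.6 45.6] 17.2 z [0.1653 0.1725] med xy [0.4244 0.084 ]
```

Request:
drive_tool(
  motion=[
    {"gripper": 0, "x": 0, "y": 0, "z": 0.06},
    {"gripper": 0, "x": 0.05, "y": -0.03, "z": 0.08, "rz": -0.15},
    {"gripper": 0, "x": 0.276, "y": -0.568, "z": 0.08, "rz": -1.154},
    {"gripper": 0, "x": 0.276, "y": -0.568, "z": 0.08, "rz": -1.154},
    {"gripper": 0, "x": 0.276, "y": -0.568, "z": 0.08, "rz": -1.154},
    {"gripper": 0, "x": 0.276, "y": -0.568, "z": 0.08, "rz": -1.154},
    {"gripper": 0, "x": 0.276, "y": -0.568, "z": 0.08, "rz": -1.154},
    {"gripper": 0, "x": 0.276, "y": -0.568, "z": 0.08, "rz": -1.154},
    {"gripper": 0, "x": 0.276, "y": -0.568, "z": 0.08, "rz": -1.154},
    {"gripper": 0, "x": 0.276, "y": -0.568, "z": 0.08, "rz": -1.154},
    {"gripper": 0, "x": 0.276, "y": -0.568, "z": 0.08, "rz": -1.154},
    {"gripper": 0, "x": 0.276, "y": -0.568, "z": 0.08, "rz": -1.154},
  ],
)

```text
invalid input at $.motion[0]: expected keys gripper, x, y, z, rx, ry, rz
```

Request:
drive_tool(
  motion=[
    {"gripper": 0, "x": 0, "y": 0, "z": 0.06, "rx": 0, "ry": 0, "rz": 0},
    {"gripper": 0, "x": 0.05, "y": -0.03, "z": 0.08, "rx": 0, "ry": 0, "rz": -0.15},
    {"gripper": 0, "x": 0.276, "y": -0.568, "z": 0.08, "rx": 0, "ry": 0, "rz": -1.154},
    {"gripper": 0, "x": 0.276, "y": -0.568, "z": 0.08, "rx": 0, "ry": 0, "rz": -1.154},
    {"gripper": 0, "x": 0.276, "y": -0.568, "z": 0.08, "rx": 0, "ry": 0, "rz": -1.154},
    {"gripper": 0, "x": 0.276, "y": -0.568, "z": 0.08, "rx": 0, "ry": 0, "rz": -1.154},
    {"gripper": 0, "x": 0.276, "y": -0.568, "z": 0.08, "rx": 0, "ry": 0, "rz": -1.154},
    {"gripper": 0, "x": 0.276, "y": -0.568, "z": 0.08, "rx": 0, "ry": 0, "rz": -1.154},
    {"gripper": 0, "x": 0.276, "y": -0.568, "z": 0.08, "rx": 0, "ry": 0, "rz": -1.154},
    {"gripper": 0, "x": 0.276, "y": -0.568, "z": 0.08, "rx": 0, "ry": 0, "rz": -1.154},
    {"gripper": 0, "x": 0.276, "y": -0.568, "z": 0.08, "rx": 0, "ry": 0, "rz": -1.154},
    {"gripper": 0, "x": 0.276, "y": -0.568, "z": 0.08, "rx": 0, "ry": 0, "rz": -1.154},
  ],
)

```text
time: 1.65
tool_pos: [0.4216, -0.0933, 0.2715]
tool_rot: [-179.9, 0.0, 96.7]
ft_force: [1.0, 1.1, 1.0]
opening: 1.001
```

Run:
```python
from h import *
from ga import g
snap('wrist','w1'); snap('scene','s1'); g('w1',(.4213,-.09)); print(get_obs()['tool_pos'])
```

```text
w1 547 [422.5 -92.2] [ 7.3 45.9] 6.9 z [0.1702 0.1713] med xy [ 0.4225 -0.0897]
[ 0.42141772 -0.09216579  0.27142598]
```

View pics/w1.png

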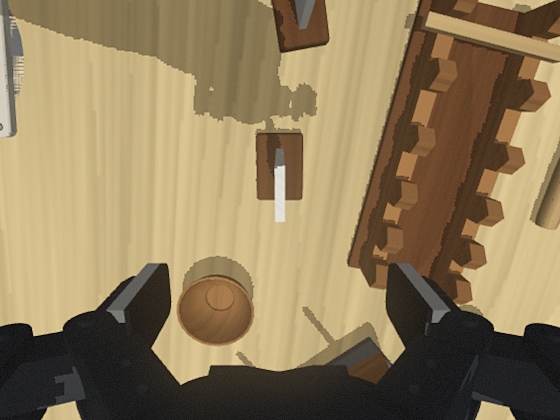

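Seen from the wrist, the target is the grey blade on its dark crossbar at (279,190). It isn't pink or yellow, so it's a true gauge. Lowering onto it.

Request:
drive_tool(
  motion=[
    {"gripper": 0, "x": 0.001, "y": 0.0015, "z": -0.06, "rx": 0, "ry": 0, "rz": 0},
    {"gripper": 0, "x": 0.001, "y": 0.0015, "z": -0.11, "rx": 0, "ry": 0, "rz": 0},
    {"gripper": 0, "x": 0.001, "y": 0.0015, "z": -0.142, "rx": 0, "ry": 0, "rz": 0},
    {"gripper": 0, "x": 0.001, "y": 0.0015, "z": -0.142, "rx": 0, "ry": 0, "rz": 0},
    {"gripper": 1, "x": 0.001, "y": 0.0015, "z": -0.142, "rx": 0, "ry": 0, "rz": 0},
    {"gripper": 1, "x": 0.001, "y": 0.0015, "z": -0.142, "rx": 0, "ry": 0, "rz": 0},
    {"gripper": 1, "x": 0.001, "y": 0.0015, "z": -0.142, "rx": 0, "ry": 0, "rz": 0},
    {"gripper": 1, "x": 0.001, "y": 0.0015, "z": -0.142, "rx": 0, "ry": 0, "rz": 0},
    {"gripper": 1, "x": 0.001, "y": 0.0015, "z": -0.142, "rx": 0, "ry": 0, "rz": 0},
    {"gripper": 1, "x": 0.001, "y": 0.0015, "z": -0.142, "rx": 0, "ry": 0, "rz": 0},
  ],
  force=60,
)

```text
time: 3.0
tool_pos: [0.4227, -0.0908, 0.13]
tool_rot: [-179.9, 0.0, 96.7]
ft_force: [-1.8, 0.0, 6.0]
opening: 0.049
```

Request:
drive_tool(
  motion=[
    {"gripper": 1, "x": 0, "y": 0, "z": 0.02, "rx": 0, "ry": 0, "rz": 0},
    {"gripper": 1, "x": 0, "y": 0, "z": 0.06, "rx": 0, "ry": 0, "rz": 0},
    {"gripper": 1, "x": 0, "y": 0, "z": 0.1, "rx": 0, "ry": 0, "rz": 0},
    {"gripper": 1, "x": 0, "y": 0, "z": 0.1, "rx": 0, "ry": 0, "rz": 0},
    {"gripper": 1, "x": 0, "y": 0, "z": 0.1, "rx": 0, "ry": 0, "rz": 0},
  ],
)

```text
time: 3.62
tool_pos: [0.4221, -0.0907, 0.2287]
tool_rot: [-179.8, -0.0, 96.7]
ft_force: [-0.5, 0.8, -2.4]
opening: 0.042
```

Run:
```python
from h import *
o=get_obs();print(o['ft_force'],o['opening'],o['tool_pos'])
snap('scene','s2');snap('wrist','w2');snap('top','t2')
im=cv2.imread('pics/s2.png');w=cv2.imread('pics/w2.png')
cv2.imwrite('pics/c3.png',np.hstack([cv2.resize(im[120:300,170:350],(400,400)),cv2.resize(w,(400,400))]))
```

```text
[-0.4784826   0.84861486 -2.37179123] 0.041532816426362265 [ 0.42206702 -0.0906685   0.22874848]
```

View pics/c3.png

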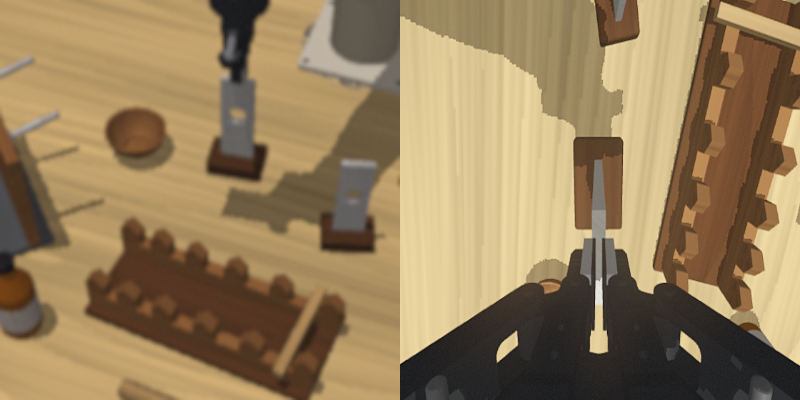

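The gauge is held; the wrist reads −2.4 N, which is about 220 g. Taking it to a point in front of the right peg.

Request:
drive_tool(
  motion=[
    {"gripper": 1, "x": -0.01, "y": -0.05, "z": 0.003, "rx": 0, "ry": 0, "rz": -0.15},
    {"gripper": 1, "x": -0.018, "y": -0.1, "z": 0.003, "rx": 0, "ry": 0, "rz": -0.3},
    {"gripper": 1, "x": -0.026, "y": -0.15, "z": 0.003, "rx": 0, "ry": 0, "rz": -0.45},
    {"gripper": 1, "x": -0.034, "y": -0.2, "z": 0.003, "rx": 0, "ry": 0, "rz": -0.6},
    {"gripper": 1, "x": -0.04, "y": -0.245, "z": 0.003, "rx": 0, "ry": 0, "rz": -0.76},
    {"gripper": 1, "x": -0.044, "y": -0.278, "z": 0.003, "rx": 0, "ry": 0, "rz": -0.9145},
    {"gripper": 1, "x": -0.044, "y": -0.278, "z": 0.003, "rx": 0, "ry": 0, "rz": -0.9145},
    {"gripper": 1, "x": -0.044, "y": -0.278, "z": 0.003, "rx": 0, "ry": 0, "rz": -0.9145},
    {"gripper": 1, "x": -0.044, "y": -0.278, "z": 0.003, "rx": 0, "ry": 0, "rz": -0.9145},
  ],
)

```text
time: 4.9
tool_pos: [0.3774, -0.3673, 0.231]
tool_rot: [-179.6, -0.1, 44.5]
ft_force: [0.1, -0.3, -2.1]
opening: 0.043
```

Run:
```python
from h import *
o=get_obs();print(o['ft_force'],o['opening'],o['tool_pos'],o['tool_rot'])
snap('scene','s3');snap('top','t3');snap('wrist','w3')
im=cv2.imread('pics/s3.png');w=cv2.imread('pics/t3.png')
cv2.imwrite('pics/c4.png',np.hstack([cv2.resize(im[100:280,130:310],(400,400),interpolation=cv2.INTER_CUBIC),cv2.resize(w[150:300,350:500],(400,400),interpolation=cv2.INTER_CUBIC)]))
import geo
geo.stand('w3') 
# grip gauge points in world: blade in scene
im,W=cloud('s3')
t=o['tool_pos'];d=W-t
a=np.radians(44.3);u=np.array([np.cos(a),np.sin(a)]);v=np.array([u[1],-u[0]])
s=(np.abs(d[...,:2]@u)<.03)&(np.abs(d[...,:2]@v)<.02)&(d[...,2]<-.03)&(d[...,2]>-.1)
print(s.sum(),'blade u',np.percentile(d[s][:,:2]@u,[3,97]).round(4),'v',np.percentile(d[s][:,:2]@v,[3,50,97]).round(4))
```

```text
[ 0.14339503 -0.26783    -2.06217254] 0.04301172474577858 [ 0.37744584 -0.36730914  0.23096088] [-1.79603689e+02 -6.53357003e-02  4.44523462e+01]
w3 board 17132 [ 433.2 -375.1] [194.3 201.2] 44.18 z 0.1961
92 blade u [-0.0244  0.0265] v [-0.0087  0.0004  0.0036]
```

View pics/c4.png

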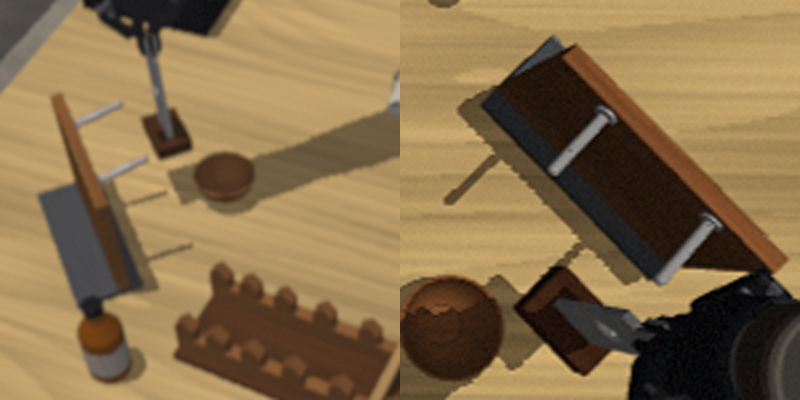

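```bash
cat > peg.py <<'E'
from h import *
def pegs(f):
    im,W=cloud(f)
    a=np.radians(44.3);u=np.array([np.cos(a),np.sin(a)]);v=np.array([u[1],-u[0]])
    c=im.astype(int); grey=(np.abs(c[...,0]-c[...,2])<22)&(c.sum(2)>180)
    for n,p in (('R',(.4371,-.4298)),('L',(.5225,-.3464))):
        d=W[...,:2]-np.array(p); x=d@v;y=d@u
        s=grey&(np.abs(y)<.02)&(x>-.045)&(x<.03)&(W[...,2]>.175)&(W[...,2]<.208)
        if s.sum()<8: print(n,'none');continue
        pz=np.polyfit(x[s],W[s][:,2],1);py=np.polyfit(x[s],y[s],1)
        print(f,n,s.sum(),'x range',np.percentile(x[s],[1,99]).round(4),'y at 0',py.round(4),'y spread',np.percentile(y[s]-np.polyval(py,x[s]),[3,97]).round(4),'z fit',pz.round(4),'ztop at0',np.percentile(W[s][:,2]-pz[0]*x[s],95).round(4))
if __name__=='__main__':
    for f in ('t3','s3','w3','w1'): pegs(f)
E
python3 peg.py
```

```text
t3 R 118 x range [-0.0322  0.0283] y at 0 [ 0.0036 -0.001 ] y spread [-0.0044  0.0039] z fit [-0.1981  0.1949] ztop at0 0.1971
t3 L 119 x range [-0.0329  0.0289] y at 0 [ 0.0112 -0.0008] y spread [-0.0044  0.004 ] z fit [-0.2069  0.1948] ztop at0 0.1972
s3 R 36 x range [-0.0279  0.0266] y at 0 [0.0148 0.0014] y spread [-0.0034  0.0043] z fit [-0.1888  0.1932] ztop at0 0.1967
s3 L 42 x range [-0.0279  0.0296] y at 0 [0.01   0.0019] y spread [-0.004   0.0029] z fit [-0.2141  0.1931] ztop at0 0.1972
w3 R 1362 x range [-0.0318  0.0293] y at 0 [-0.0026 -0.0007] y spread [-0.0048  0.0036] z fit [-0.2085  0.1938] ztop at0 0.1956
w3 L 2117 x range [-0.032   0.0295] y at 0 [-0.0013 -0.0023] y spread [-0.0041  0.005 ] z fit [-0.2042  0.194 ] ztop at0 0.1959
R none
L none
```

Request:
drive_tool(
  motion=[
    {"gripper": 1, "x": 0.01, "y": -0.011, "z": -0.001, "rx": 0, "ry": 0, "rz": 0},
    {"gripper": 1, "x": 0.02, "y": -0.021, "z": -0.004, "rx": 0, "ry": 0, "rz": 0},
    {"gripper": 1, "x": 0.03, "y": -0.032, "z": -0.007, "rx": 0, "ry": 0, "rz": 0},
    {"gripper": 1, "x": 0.04, "y": -0.042, "z": -0.011, "rx": 0, "ry": 0, "rz": 0},
    {"gripper": 1, "x": 0.04, "y": -0.042, "z": -0.011, "rx": 0, "ry": 0, "rz": 0},
  ],
)

```text
time: 5.68
tool_pos: [0.4184, -0.4101, 0.2194]
tool_rot: [-179.6, -0.1, 44.4]
ft_force: [-0.2, -1.1, -0.7]
opening: 0.048
```

Run:
```python
from h import *
o=get_obs();print(o['ft_force'],o['opening'],o['tool_pos'],o['tool_rot'])
snap('scene','s4');snap('top','t4')
im=cv2.imread('pics/s4.png');w=cv2.imread('pics/t4.png')
cv2.imwrite('pics/c5.png',np.hstack([cv2.resize(im[130:230,140:240],(400,400),interpolation=cv2.INTER_CUBIC),cv2.resize(w[200:280,390:490],(400,320),interpolation=cv2.INTER_CUBIC)[[*range(320)]+[319]*80]]))
```

```text
[-0.16126307 -1.0823638  -0.74773089] 0.0484719861104951 [ 0.4183848  -0.41009005  0.21935366] [-1.79625321e+02 -6.45417651e-02  4.44482908e+01]
```

View pics/c5.png

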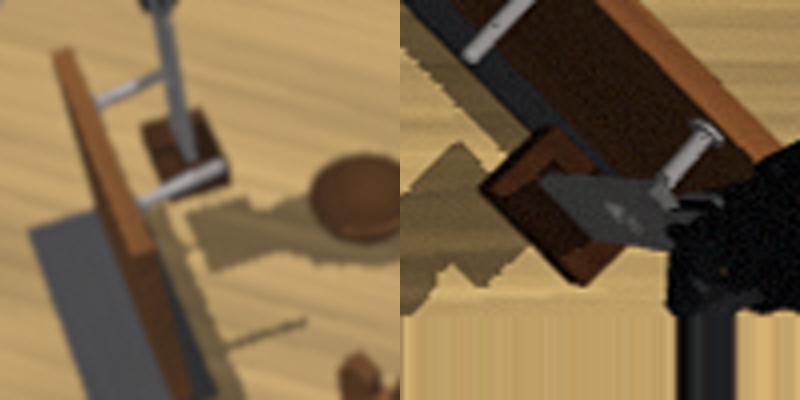

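Request:
drive_tool(
  motion=[
    {"gripper": 1, "x": 0.008, "y": -0.008, "z": -0.003, "rx": 0, "ry": 0, "rz": 0},
    {"gripper": 1, "x": 0.017, "y": -0.0175, "z": -0.006, "rx": 0, "ry": 0, "rz": 0},
    {"gripper": 1, "x": 0.017, "y": -0.0175, "z": -0.006, "rx": 0, "ry": 0, "rz": 0},
    {"gripper": 1, "x": 0.017, "y": -0.0175, "z": -0.009, "rx": 0, "ry": 0, "rz": 0},
    {"gripper": 1, "x": 0.017, "y": -0.0175, "z": -0.011, "rx": 0, "ry": 0, "rz": 0},
    {"gripper": 1, "x": 0.017, "y": -0.0175, "z": -0.011, "rx": 0, "ry": 0, "rz": 0},
  ],
)

```text
time: 6.52
tool_pos: [0.4346, -0.4269, 0.209]
tool_rot: [-179.6, -0.1, 44.4]
ft_force: [0.0, 0.3, -2.1]
opening: 0.045
```

Run:
```python
from h import *
o=get_obs();print(o['ft_force'],o['opening'],o['tool_pos'],o['tool_rot'])
snap('scene','s5');snap('top','t5')
im=cv2.imread('pics/s5.png');w=cv2.imread('pics/t5.png')
cv2.imwrite('pics/c6.png',np.hstack([cv2.resize(im[130:230,140:240],(400,400),interpolation=cv2.INTER_CUBIC),cv2.resize(w[200:280,390:490],(400,320),interpolation=cv2.INTER_CUBIC)[[*range(320)]+[319]*80]]))
```

```text
[ 0.03355532  0.30899281 -2.13296427] 0.04503504852596695 [ 0.43455472 -0.42686984  0.20903089] [-1.79626056e+02 -6.43089319e-02  4.44407840e+01]
```

View pics/c6.png

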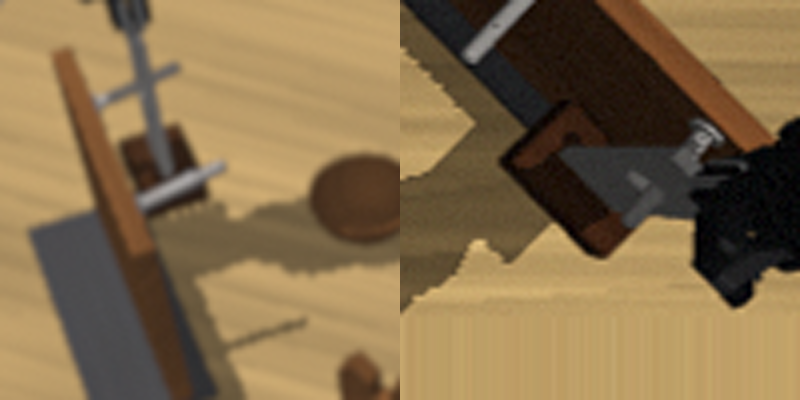

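Request:
drive_tool(
  motion=[
    {"gripper": 1, "x": 0, "y": 0, "z": -0.0015, "rx": 0, "ry": 0, "rz": 0},
    {"gripper": 1, "x": 0, "y": 0, "z": -0.0028, "rx": 0, "ry": 0, "rz": 0},
    {"gripper": 1, "x": 0, "y": 0, "z": -0.0028, "rx": 0, "ry": 0, "rz": 0},
  ],
)

```text
time: 7.0
tool_pos: [0.4352, -0.4274, 0.2077]
tool_rot: [-179.8, -0.1, 44.4]
ft_force: [1.1, 0.7, 4.0]
opening: 0.045
```

Contact with the peg (+6 N relative to hanging), so I'll release and rise.

Request:
drive_tool(
  motion=[
    {"gripper": 0.85, "x": 0, "y": 0, "z": 0, "rx": 0, "ry": 0, "rz": 0},
    {"gripper": 0.7, "x": 0, "y": 0, "z": 0, "rx": 0, "ry": 0, "rz": 0},
    {"gripper": 0.5, "x": 0, "y": 0, "z": 0, "rx": 0, "ry": 0, "rz": 0},
    {"gripper": 0.5, "x": 0, "y": 0, "z": 0.01, "rx": 0, "ry": 0, "rz": 0},
    {"gripper": 0.5, "x": 0, "y": 0, "z": 0.03, "rx": 0, "ry": 0, "rz": 0},
    {"gripper": 0.5, "x": 0, "y": 0, "z": 0.07, "rx": 0, "ry": 0, "rz": 0},
    {"gripper": 0.5, "x": 0, "y": 0, "z": 0.1, "rx": 0, "ry": 0, "rz": 0},
    {"gripper": 0, "x": 0, "y": 0, "z": 0.1, "rx": 0, "ry": 0, "rz": 0},
  ],
)

```text
time: 8.0
tool_pos: [0.4363, -0.4285, 0.3116]
tool_rot: [179.8, -0.1, 44.4]
ft_force: [-0.6, 0.8, -0.2]
opening: 0.695
```

Run:
```python
from h import *
o=get_obs();print(o['ft_force'],o['opening'],o['tool_pos'],o['tool_rot'])
snap('scene','s6');snap('top','t6');snap('wrist','w6')
im=cv2.imread('pics/s6.png');w=cv2.imread('pics/w6.png')
cv2.imwrite('pics/c7.png',np.hstack([cv2.resize(im[110:230,120:240],(400,400),interpolation=cv2.INTER_CUBIC),cv2.resize(w,(400,300),interpolation=cv2.INTER_CUBIC)[[*range(300)]+[299]*100]]))
```

```text
[-0.57918694  0.81729498 -0.18125084] 0.6946416282052632 [ 0.43627735 -0.42847481  0.31156582] [ 1.79796880e+02 -7.98646222e-02  4.44443538e+01]
```

View pics/c7.png

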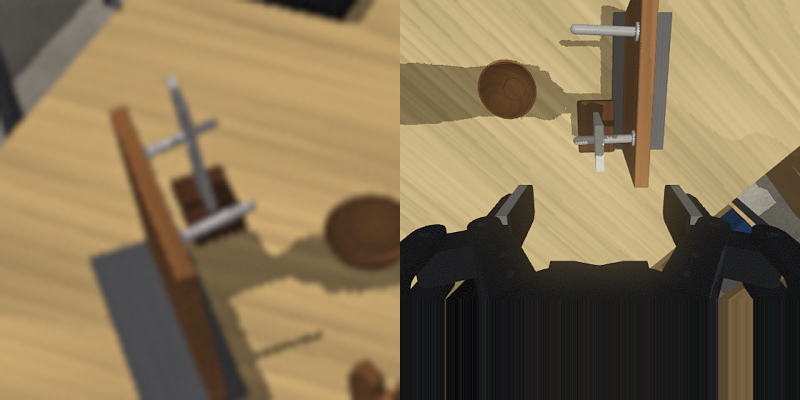

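Gauge B hangs on the right peg. Now gauge A, the grey one at top-view (223,246).

Request:
drive_tool(
  motion=[
    {"gripper": 0, "x": -0.005, "y": 0.06, "z": 0, "rx": 0, "ry": 0, "rz": 0.15},
    {"gripper": 0, "x": -0.01, "y": 0.12, "z": 0, "rx": 0, "ry": 0, "rz": 0.3},
    {"gripper": 0, "x": -0.0143, "y": 0.513, "z": -0.04, "rx": 0, "ry": 0, "rz": 1.08},
    {"gripper": 0, "x": -0.0143, "y": 0.513, "z": -0.04, "rx": 0, "ry": 0, "rz": 1.08},
    {"gripper": 0, "x": -0.0143, "y": 0.513, "z": -0.04, "rx": 0, "ry": 0, "rz": 1.08},
    {"gripper": 0, "x": -0.0143, "y": 0.513, "z": -0.04, "rx": 0, "ry": 0, "rz": 1.08},
    {"gripper": 0, "x": -0.0143, "y": 0.513, "z": -0.04, "rx": 0, "ry": 0, "rz": 1.08},
    {"gripper": 0, "x": -0.0143, "y": 0.513, "z": -0.04, "rx": 0, "ry": 0, "rz": 1.08},
    {"gripper": 0, "x": -0.0143, "y": 0.513, "z": -0.04, "rx": 0, "ry": 0, "rz": 1.08},
    {"gripper": 0, "x": -0.0143, "y": 0.513, "z": -0.04, "rx": 0, "ry": 0, "rz": 1.08},
    {"gripper": 0, "x": -0.0143, "y": 0.513, "z": -0.04, "rx": 0, "ry": 0, "rz": 1.08},
    {"gripper": 0, "x": -0.0143, "y": 0.513, "z": -0.04, "rx": 0, "ry": 0, "rz": 1.08},
  ],
)

```text
time: 9.65
tool_pos: [0.4207, 0.0847, 0.2668]
tool_rot: [-179.7, -0.1, 106.2]
ft_force: [-0.5, -0.4, 0.5]
opening: 0.999
```

Run:
```python
from h import *
from ga import g
o=get_obs();print(o['tool_pos'],o['tool_rot'])
snap('wrist','w7');g('w7',(.4215,.085));snap('scene','s7')
```

```text
[0.42071031 0.08470014 0.26682674] [-1.79705868e+02 -6.34001232e-02  1.06216403e+02]
w7 588 [423.   83.9] [ 7.3 45.8] 16.3 z [0.1704 0.1716] med xy [0.4226 0.0852]
```

View pics/w7.png

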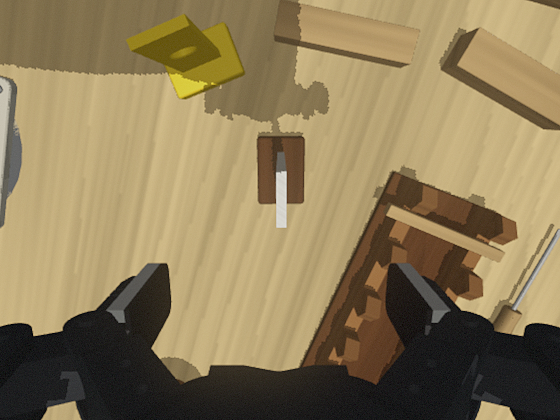

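The grey gauge A is at (281,190), directly ahead. The yellow look-alike at (190,55) is not it.

Request:
drive_tool(
  motion=[
    {"gripper": 0, "x": 0.002, "y": -0.0004, "z": -0.06, "rx": 0, "ry": 0, "rz": 0},
    {"gripper": 0, "x": 0.002, "y": -0.0004, "z": -0.11, "rx": 0, "ry": 0, "rz": 0},
    {"gripper": 0, "x": 0.002, "y": -0.0004, "z": -0.1375, "rx": 0, "ry": 0, "rz": 0},
    {"gripper": 0, "x": 0.002, "y": -0.0004, "z": -0.1375, "rx": 0, "ry": 0, "rz": 0},
    {"gripper": 1, "x": 0.002, "y": -0.0004, "z": -0.1375, "rx": 0, "ry": 0, "rz": 0},
    {"gripper": 1, "x": 0.002, "y": -0.0004, "z": -0.1375, "rx": 0, "ry": 0, "rz": 0},
    {"gripper": 1, "x": 0.002, "y": -0.0004, "z": -0.1375, "rx": 0, "ry": 0, "rz": 0},
    {"gripper": 1, "x": 0.002, "y": -0.0004, "z": -0.1375, "rx": 0, "ry": 0, "rz": 0},
    {"gripper": 1, "x": 0.002, "y": -0.0004, "z": -0.1375, "rx": 0, "ry": 0, "rz": 0},
    {"gripper": 1, "x": 0.002, "y": -0.0004, "z": -0.1375, "rx": 0, "ry": 0, "rz": 0},
    {"gripper": 1, "x": 0.002, "y": -0.0004, "z": -0.1375, "rx": 0, "ry": 0, "rz": 0},
  ],
  force=60,
)

```text
time: 11.12
tool_pos: [0.4232, 0.0845, 0.1301]
tool_rot: [-179.8, -0.1, 106.2]
ft_force: [-1.3, -0.6, 5.2]
opening: 0.043
```

Request:
drive_tool(
  motion=[
    {"gripper": 1, "x": 0, "y": 0, "z": 0.03, "rx": 0, "ry": 0, "rz": 0},
    {"gripper": 1, "x": 0, "y": 0, "z": 0.07, "rx": 0, "ry": 0, "rz": 0},
    {"gripper": 1, "x": 0, "y": 0, "z": 0.105, "rx": 0, "ry": 0, "rz": 0},
    {"gripper": 1, "x": 0, "y": 0, "z": 0.105, "rx": 0, "ry": 0, "rz": 0},
    {"gripper": 1, "x": 0, "y": 0, "z": 0.105, "rx": 0, "ry": 0, "rz": 0},
  ],
)

```text
time: 11.75
tool_pos: [0.4224, 0.0843, 0.2336]
tool_rot: [-179.7, -0.1, 106.2]
ft_force: [-0.6, 0.5, -2.7]
opening: 0.044
```

Request:
drive_tool(
  motion=[
    {"gripper": 1, "x": 0, "y": -0.05, "z": 0, "rx": 0, "ry": 0, "rz": -0.14},
    {"gripper": 1, "x": 0, "y": -0.1, "z": 0, "rx": 0, "ry": 0, "rz": -0.29},
    {"gripper": 1, "x": 0.005, "y": -0.15, "z": 0, "rx": 0, "ry": 0, "rz": -0.44},
    {"gripper": 1, "x": 0.01, "y": -0.2, "z": 0, "rx": 0, "ry": 0, "rz": -0.59},
    {"gripper": 1, "x": 0.018, "y": -0.25, "z": 0, "rx": 0, "ry": 0, "rz": -0.74},
    {"gripper": 1, "x": 0.028, "y": -0.3, "z": 0, "rx": 0, "ry": 0, "rz": -0.89},
    {"gripper": 1, "x": 0.034, "y": -0.34, "z": -0.001, "rx": 0, "ry": 0, "rz": -1.0},
    {"gripper": 1, "x": 0.039, "y": -0.3696, "z": -0.0025, "rx": 0, "ry": 0, "rz": -1.08},
    {"gripper": 1, "x": 0.039, "y": -0.3696, "z": -0.0025, "rx": 0, "ry": 0, "rz": -1.08},
    {"gripper": 1, "x": 0.039, "y": -0.3696, "z": -0.0025, "rx": 0, "ry": 0, "rz": -1.08},
    {"gripper": 1, "x": 0.039, "y": -0.3696, "z": -0.0025, "rx": 0, "ry": 0, "rz": -1.08},
  ],
)

```text
time: 13.12
tool_pos: [0.461, -0.284, 0.2306]
tool_rot: [-179.6, -0.1, 44.4]
ft_force: [0.4, -0.1, -1.2]
opening: 0.045
```

Run:
```python
from h import *
from peg import pegs
o=get_obs();print(o['tool_pos'],o['tool_rot'])
snap('wrist','w8');snap('scene','s8');pegs('w8');pegs('s8')
im,W=cloud('s8')
t=o['tool_pos'];d=W-t
a=np.radians(44.3);u=np.array([np.cos(a),np.sin(a)]);v=np.array([u[1],-u[0]])
s=(np.abs(d[...,:2]@u)<.03)&(np.abs(d[...,:2]@v)<.02)&(d[...,2]<-.03)&(d[...,2]>-.1)
print(s.sum(),'blade u',np.percentile(d[s][:,:2]@u,[3,97]).round(4),'v',np.percentile(d[s][:,:2]@v,[3,50,97]).round(4))
e=t[:2]-[.5225,-.3464];print('s,u',e@v,e@u)
```

```text
[ 0.46098493 -0.28401864  0.23056737] [-1.79561300e+02 -6.15531467e-02  4.44228987e+01]
w8 R 69 x range [-0.0082  0.0164] y at 0 [-0.7363  0.0125] y spread [-0.0025  0.0025] z fit [-0.3922  0.1948] ztop at0 0.1977
w8 L 1421 x range [-0.0318  0.0294] y at 0 [ 0.0023 -0.0001] y spread [-0.0051  0.0037] z fit [-0.206   0.1941] ztop at0 0.196
s8 R 36 x range [-0.0278  0.0269] y at 0 [-0.0256  0.003 ] y spread [-0.0069  0.0123] z fit [-0.2122  0.1938] ztop at0 0.1994
s8 L 61 x range [-0.027   0.0284] y at 0 [0.0086 0.001 ] y spread [-0.0048  0.0045] z fit [-0.2037  0.1929] ztop at0 0.1967
104 blade u [-0.0235  0.0248] v [-0.0038  0.0036  0.0085]
s,u -0.08760894796418595 -0.0004577905064089899
```

View pics/s8.png

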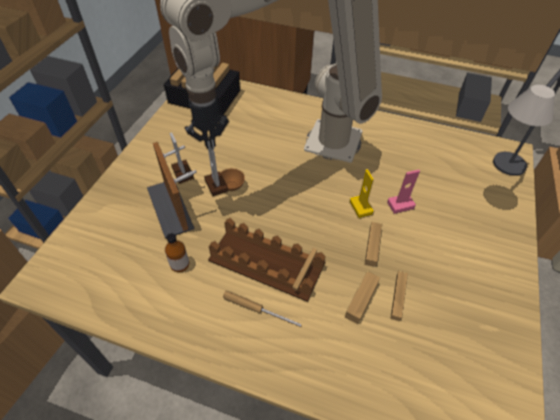

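Request:
drive_tool(
  motion=[
    {"gripper": 1, "x": 0.01, "y": -0.0103, "z": -0.001, "rx": 0, "ry": 0, "rz": 0},
    {"gripper": 1, "x": 0.02, "y": -0.0205, "z": -0.003, "rx": 0, "ry": 0, "rz": 0},
    {"gripper": 1, "x": 0.03, "y": -0.0307, "z": -0.007, "rx": 0, "ry": 0, "rz": 0},
    {"gripper": 1, "x": 0.04, "y": -0.041, "z": -0.0105, "rx": 0, "ry": 0, "rz": 0},
    {"gripper": 1, "x": 0.05, "y": -0.0512, "z": -0.0135, "rx": 0, "ry": 0, "rz": 0},
    {"gripper": 1, "x": 0.0584, "y": -0.0598, "z": -0.016, "rx": 0, "ry": 0, "rz": 0},
    {"gripper": 1, "x": 0.0584, "y": -0.0598, "z": -0.016, "rx": 0, "ry": 0, "rz": 0},
    {"gripper": 1, "x": 0.0584, "y": -0.0598, "z": -0.019, "rx": 0, "ry": 0, "rz": 0},
    {"gripper": 1, "x": 0.0584, "y": -0.0598, "z": -0.0215, "rx": 0, "ry": 0, "rz": 0},
    {"gripper": 1, "x": 0.0584, "y": -0.0598, "z": -0.0215, "rx": 0, "ry": 0, "rz": 0},
  ],
)

```text
time: 14.48
tool_pos: [0.5195, -0.3438, 0.2097]
tool_rot: [-179.6, -0.1, 44.4]
ft_force: [-0.8, 0.1, -2.0]
opening: 0.047
```

Run:
```python
from h import *
o=get_obs();print(o['ft_force'],o['opening'],o['tool_pos'],o['tool_rot'])
snap('scene','s9');snap('top','t9')
im=cv2.imread('pics/s9.png');w=cv2.imread('pics/t9.png')
cv2.imwrite('pics/c8.png',np.hstack([cv2.resize(im[130:230,140:240],(400,400),interpolation=cv2.INTER_CUBIC),cv2.resize(w[160:260,390:490],(400,400),interpolation=cv2.INTER_CUBIC)]))
```

```text
[-0.80430409  0.0832706  -1.96165445] 0.04651704436611856 [ 0.51952134 -0.34383927  0.2096642 ] [-1.79639179e+02 -6.95277639e-02  4.44323703e+01]
```

View pics/c8.png

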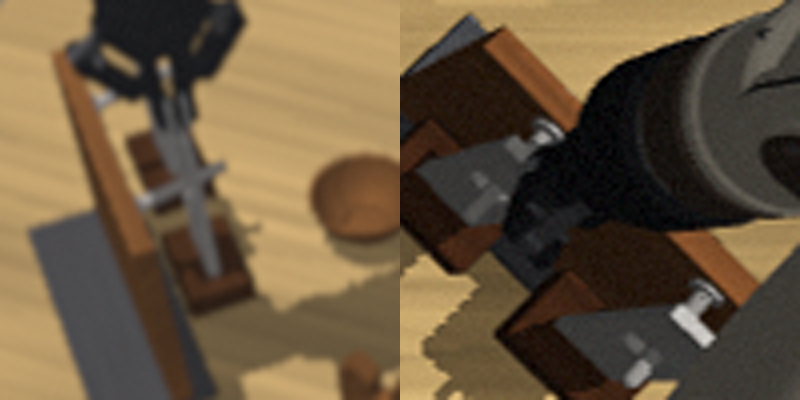

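The peg passes through the eye, so I'll lower to contact and release.

Request:
drive_tool(
  motion=[
    {"gripper": 1, "x": 0, "y": 0, "z": -0.0015, "rx": 0, "ry": 0, "rz": 0},
    {"gripper": 1, "x": 0, "y": 0, "z": -0.003, "rx": 0, "ry": 0, "rz": 0},
    {"gripper": 1, "x": 0, "y": 0, "z": -0.003, "rx": 0, "ry": 0, "rz": 0},
  ],
)

```text
time: 14.95
tool_pos: [0.5201, -0.3443, 0.2077]
tool_rot: [-179.8, -0.1, 44.4]
ft_force: [0.9, -0.6, 2.0]
opening: 0.043
```

Request:
drive_tool(
  motion=[
    {"gripper": 0.85, "x": 0, "y": 0, "z": 0, "rx": 0, "ry": 0, "rz": 0},
    {"gripper": 0.7, "x": 0, "y": 0, "z": 0, "rx": 0, "ry": 0, "rz": 0},
    {"gripper": 0.5, "x": 0, "y": 0, "z": 0, "rx": 0, "ry": 0, "rz": 0},
    {"gripper": 0.5, "x": 0, "y": 0, "z": 0.01, "rx": 0, "ry": 0, "rz": 0},
    {"gripper": 0.5, "x": 0, "y": 0, "z": 0.03, "rx": 0, "ry": 0, "rz": 0},
    {"gripper": 0.5, "x": 0, "y": 0, "z": 0.07, "rx": 0, "ry": 0, "rz": 0},
    {"gripper": 0.5, "x": 0, "y": 0, "z": 0.1, "rx": 0, "ry": 0, "rz": 0},
    {"gripper": 0.5, "x": 0, "y": 0, "z": 0.1, "rx": 0, "ry": 0, "rz": 0},
  ],
)

```text
time: 15.95
tool_pos: [0.5214, -0.345, 0.3116]
tool_rot: [179.8, -0.2, 44.4]
ft_force: [1.0, -0.0, -0.1]
opening: 0.5
```

Run:
```python
from h import *
o=get_obs();print(o['opening'],o['tool_pos'],o['tool_rot'])
snap('wrist','w10')
```

```text
0.499697288879044 [ 0.5213673  -0.34504676  0.31161599] [179.83323732  -0.18546185  44.43264013]
```

View pics/w10.png

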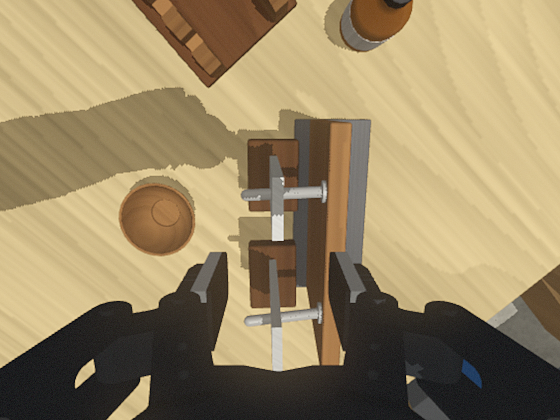

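Both gauges hang on separate pegs. Next is the thin blank in the wide slot.

Request:
drive_tool(
  motion=[
    {"gripper": 0.3, "x": 0.01, "y": 0.06, "z": 0, "rx": 0, "ry": 0, "rz": -0.15},
    {"gripper": 0.3, "x": 0.02, "y": 0.12, "z": 0, "rx": 0, "ry": 0, "rz": -0.3},
    {"gripper": 0.3, "x": 0.103, "y": 0.4175, "z": -0.13, "rx": 0, "ry": 0, "rz": -0.897},
    {"gripper": 0.3, "x": 0.103, "y": 0.4175, "z": -0.13, "rx": 0, "ry": 0, "rz": -0.897},
    {"gripper": 0.3, "x": 0.103, "y": 0.4175, "z": -0.13, "rx": 0, "ry": 0, "rz": -0.897},
    {"gripper": 0.3, "x": 0.103, "y": 0.4175, "z": -0.13, "rx": 0, "ry": 0, "rz": -0.897},
    {"gripper": 0.3, "x": 0.103, "y": 0.4175, "z": -0.13, "rx": 0, "ry": 0, "rz": -0.897},
    {"gripper": 0.3, "x": 0.103, "y": 0.4175, "z": -0.13, "rx": 0, "ry": 0, "rz": -0.897},
    {"gripper": 0.3, "x": 0.103, "y": 0.4175, "z": -0.13, "rx": 0, "ry": 0, "rz": -0.897},
    {"gripper": 0.3, "x": 0.103, "y": 0.4175, "z": -0.13, "rx": 0, "ry": 0, "rz": -0.897},
    {"gripper": 0.3, "x": 0.103, "y": 0.4175, "z": -0.13, "rx": 0, "ry": 0, "rz": -0.897},
  ],
)

```text
time: 17.38
tool_pos: [0.6231, 0.0075, 0.1803]
tool_rot: [-177.1, -0.1, -0.8]
ft_force: [0.5, -0.5, -1.1]
opening: 0.701
```

Run:
```python
from h import *
from b14 import b14
from rack import fit
o=get_obs();print(o['opening'],o['tool_pos'],o['tool_rot'],o['joint_positions'].round(1))
for n in ('wrist','top','scene'):
  snap(n,n[0]+'11')
b14('w11'); b14('t11');b14('s11')
try: fit('w11')
except Exception as e: print(e)
fit('t11')
```

```text
0.7005857293396537 [0.62305354 0.00749879 0.18030337] [-1.77146190e+02 -6.59067968e-02 -8.20452960e-01] [ -0.9  28.4  19.6  81.2   2.9 179.9]
w11 1405 rel slot: y0 0.0093 ang -1.5 y spread [-0.0062  0.0074] x [-0.0752  0.0723] z 0.0544
centre [0.6259 0.0715] len ang -6.5Traceback (most recent call last):
  File "<stdin>", line 7, in <module>
  File "b14.py", line 9, in b14
    pf=np.polyfit(x[s],y[s],1)
    raise TypeError("expected non-empty vector for x")
TypeError: expected non-empty vector for x
```

View pics/w11.png

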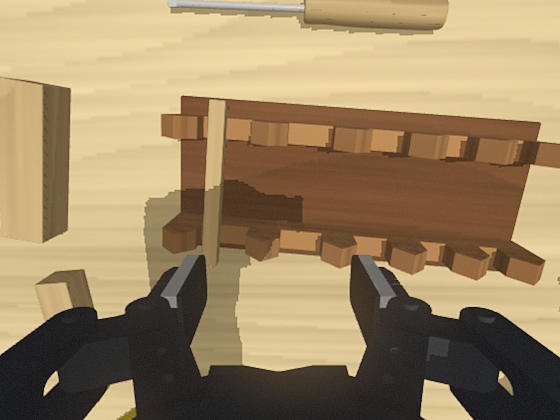

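View pics/s11.png

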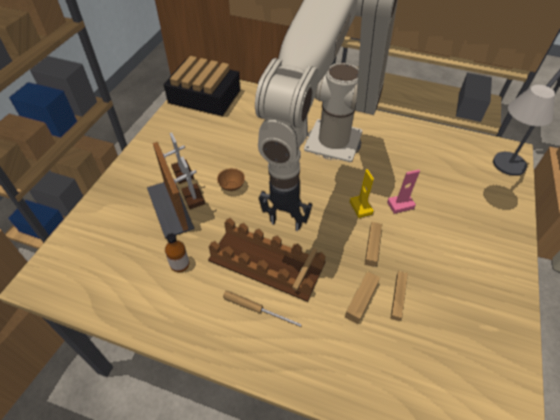

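Joint 6 met its limit (yaw = q1 − q6 + 180), so I'll use the other half-turn branch, with yaw near 174.

Request:
drive_tool(
  motion=[
    {"gripper": 0.3, "x": 0, "y": 0.02, "z": 0, "rx": -0.05, "ry": 0, "rz": 0},
    {"gripper": 0.3, "x": 0, "y": 0.04, "z": 0, "rx": -0.05, "ry": 0, "rz": 0},
    {"gripper": 0.3, "x": 0, "y": 0.05, "z": 0, "rx": -0.05, "ry": 0, "rz": 0},
    {"gripper": 0.3, "x": 0, "y": 0.05, "z": 0, "rx": -0.05, "ry": 0, "rz": 0},
  ],
)

```text
time: 18.02
tool_pos: [0.6238, 0.0306, 0.1803]
tool_rot: [-178.7, -0.1, 2.2]
ft_force: [0.2, -0.1, 0.8]
opening: 0.7
```

Request:
drive_tool(
  motion=[
    {"gripper": 0.3, "x": 0, "y": 0, "z": 0, "rx": 0, "ry": 0, "rz": 0.17},
    {"gripper": 0.3, "x": 0, "y": 0, "z": 0, "rx": 0, "ry": 0, "rz": 0.34},
    {"gripper": 0.3, "x": 0, "y": 0, "z": 0, "rx": 0, "ry": 0, "rz": 0.51},
    {"gripper": 0.3, "x": 0, "y": 0, "z": 0, "rx": 0, "ry": 0, "rz": 0.68},
    {"gripper": 0.3, "x": 0, "y": 0, "z": 0, "rx": 0, "ry": 0, "rz": 0.85},
    {"gripper": 0.3, "x": 0, "y": 0, "z": 0, "rx": 0, "ry": 0, "rz": 1.02},
    {"gripper": 0.3, "x": 0, "y": 0, "z": 0, "rx": 0, "ry": 0, "rz": 1.19},
    {"gripper": 0.3, "x": 0, "y": 0, "z": 0, "rx": 0, "ry": 0, "rz": 1.36},
    {"gripper": 0.3, "x": 0, "y": 0, "z": 0, "rx": 0, "ry": 0, "rz": 1.53},
    {"gripper": 0.3, "x": 0, "y": 0, "z": 0, "rx": 0, "ry": 0, "rz": 1.7},
    {"gripper": 0.3, "x": 0, "y": 0, "z": 0, "rx": 0, "ry": 0, "rz": 1.7},
  ],
)

```text
time: 19.4
tool_pos: [0.6238, 0.0304, 0.1801]
tool_rot: [-178.7, -0.1, 99.4]
ft_force: [0.2, 0.3, -0.4]
opening: 0.7
```

Request:
drive_tool(
  motion=[
    {"gripper": 0.3, "x": 0, "y": 0.01, "z": 0, "rx": 0, "ry": 0, "rz": 0.17},
    {"gripper": 0.3, "x": 0, "y": 0.02, "z": 0, "rx": 0, "ry": 0, "rz": 0.34},
    {"gripper": 0.3, "x": 0, "y": 0.03, "z": 0, "rx": 0, "ry": 0, "rz": 0.51},
    {"gripper": 0.3, "x": 0.001, "y": 0.0416, "z": 0, "rx": 0, "ry": 0, "rz": 0.68},
    {"gripper": 0.3, "x": 0.001, "y": 0.0416, "z": 0, "rx": 0, "ry": 0, "rz": 0.85},
    {"gripper": 0.3, "x": 0.001, "y": 0.0416, "z": 0, "rx": 0, "ry": 0, "rz": 1.02},
    {"gripper": 0.3, "x": 0.001, "y": 0.0416, "z": 0, "rx": 0, "ry": 0, "rz": 1.19},
    {"gripper": 0.3, "x": 0.001, "y": 0.0416, "z": 0, "rx": 0, "ry": 0, "rz": 1.29},
    {"gripper": 0.3, "x": 0.001, "y": 0.0416, "z": 0, "rx": 0, "ry": 0, "rz": 1.29},
  ],
)

```text
time: 20.52
tool_pos: [0.6247, 0.0718, 0.1801]
tool_rot: [-178.7, -0.1, 173.1]
ft_force: [0.9, 0.5, -0.7]
opening: 0.7
```

Run:
```python
from h import *
from b14 import b14
from rack import fit
from scipy.spatial.transform import Rotation as R
o=get_obs();print(o['opening'],o['tool_pos'],o['tool_rot'],o['joint_positions'].round(1))
Rm=R.from_euler('xyz',o['tool_rot'],degrees=True)
for y in (173,175): print(y,(R.from_euler('xyz',[180,0,y],degrees=True)*Rm.inv()).as_rotvec().round(4))
snap('wrist','w12')
b14('w12')
fit('w12')
```

```text
0.7001757602938725 [0.62472441 0.07181643 0.18014186] [-1.78690077e+02 -6.25645568e-02  1.73129679e+02] [ 7.2 29.5 21.5 82.4 -1.3 14.1]
173 [ 0.0226 -0.0038 -0.0023]
175 [ 0.0226 -0.0035  0.0326]
w12 1257 rel slot: y0 0.0091 ang -1.3 y spread [-0.0066  0.0064] x [-0.0753  0.0725] z 0.0544
centre [0.6259 0.0712] len ang -6.3
w12 7820 rack [ 0.6175 -0.0534] -5.01 0.00237
```

View pics/w12.png

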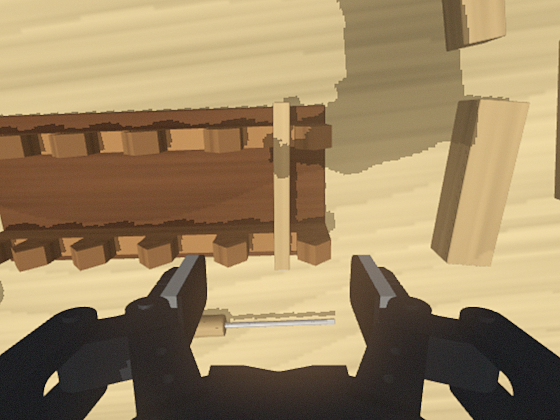

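Request:
drive_tool(
  motion=[
    {"gripper": 0.3, "x": 0.001, "y": 0, "z": -0.03, "rx": 0.0226, "ry": -0.004, "rz": 0},
    {"gripper": 0.3, "x": 0.001, "y": 0, "z": -0.08, "rx": 0.0226, "ry": -0.004, "rz": 0},
    {"gripper": 0.3, "x": 0.001, "y": 0, "z": -0.12, "rx": 0.0226, "ry": -0.004, "rz": 0},
    {"gripper": 0.3, "x": 0.001, "y": 0, "z": -0.15, "rx": 0.0226, "ry": -0.004, "rz": 0},
    {"gripper": 0.3, "x": 0.001, "y": 0, "z": -0.15, "rx": 0.0226, "ry": -0.004, "rz": 0},
    {"gripper": 1, "x": 0.001, "y": 0, "z": -0.15, "rx": 0.0226, "ry": -0.004, "rz": 0},
    {"gripper": 1, "x": 0.001, "y": 0, "z": -0.15, "rx": 0.0226, "ry": -0.004, "rz": 0},
    {"gripper": 1, "x": 0.001, "y": 0, "z": -0.15, "rx": 0.0226, "ry": -0.004, "rz": 0},
    {"gripper": 1, "x": 0.001, "y": 0, "z": -0.15, "rx": 0.0226, "ry": -0.004, "rz": 0},
    {"gripper": 1, "x": 0.001, "y": 0, "z": -0.15, "rx": 0.0226, "ry": -0.004, "rz": 0},
  ],
  force=40,
)

```text
time: 21.82
tool_pos: [0.6259, 0.0718, 0.0305]
tool_rot: [180.0, 0.0, 173.1]
ft_force: [-0.2, -0.4, -0.5]
opening: -0.001
```

Request:
drive_tool(
  motion=[
    {"gripper": 1, "x": 0, "y": 0, "z": 0.03, "rx": 0, "ry": 0, "rz": 0},
    {"gripper": 1, "x": 0, "y": 0, "z": 0.07, "rx": 0, "ry": 0, "rz": 0},
    {"gripper": 1, "x": 0, "y": 0, "z": 0.12, "rx": 0, "ry": 0, "rz": 0},
    {"gripper": 1, "x": 0, "y": 0, "z": 0.12, "rx": 0, "ry": 0, "rz": 0},
    {"gripper": 1, "x": 0, "y": 0, "z": 0.12, "rx": 0, "ry": 0, "rz": 0},
  ],
)

```text
time: 22.45
tool_pos: [0.6256, 0.0718, 0.1502]
tool_rot: [180.0, 0.0, 173.1]
ft_force: [-0.2, -0.2, -0.7]
opening: -0.003
```

Run:
```python
from h import *
o=get_obs();print(o['opening'],o['tool_pos'],o['tool_rot'],o['ft_force'])
snap('wrist','w13');snap('scene','s13')
im=cv2.imread('pics/s13.png');w=cv2.imread('pics/w13.png')
cv2.imwrite('pics/c9.png',np.hstack([cv2.resize(im[180:320,190:370],(400,311)),cv2.resize(w,(400,311))]))
```

```text
-0.003140543490929536 [0.62564376 0.07182009 0.15018088] [1.79993283e+02 2.24177010e-02 1.73123657e+02] [-0.18930566 -0.2011569  -0.74327692]
```

View pics/c9.png

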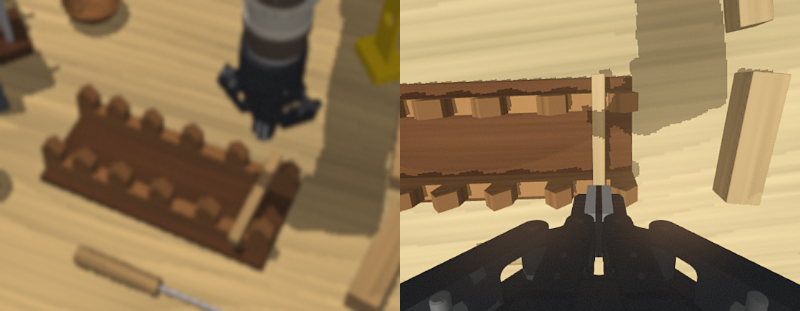

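Run:
```python
from h import *
from b14 import b14
b14('w13');b14('s13')
snap('top','t13')
im=cv2.imread('pics/t13.png')
cv2.imwrite('pics/c10.png',cv2.resize(im[120:220,190:350],(800,500),interpolation=cv2.INTER_CUBIC))
snap('wrist','w13b');b14('w13b')
```

```text
w13 1566 rel slot: y0 0.0092 ang -1.5 y spread [-0.0068  0.0067] x [-0.0765  0.0413] z 0.0533
centre [0.6098 0.0731] len ang -6.5
s13 111 rel slot: y0 0.0106 ang -1.6 y spread [-0.0073  0.0065] x [-0.0749  0.073 ] z 0.055
centre [0.6265 0.0726] len ang -6.6
w13b 1556 rel slot: y0 0.0092 ang -1.5 y spread [-0.0066  0.0065] x [-0.0754  0.0402] z 0.0545
centre [0.6098 0.0731] len ang -6.5
```

View pics/w13.png

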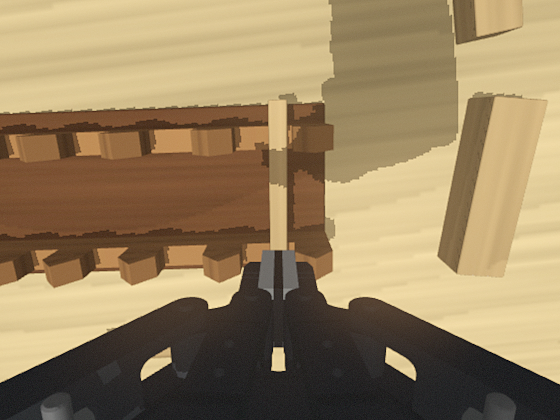

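View pics/c10.png

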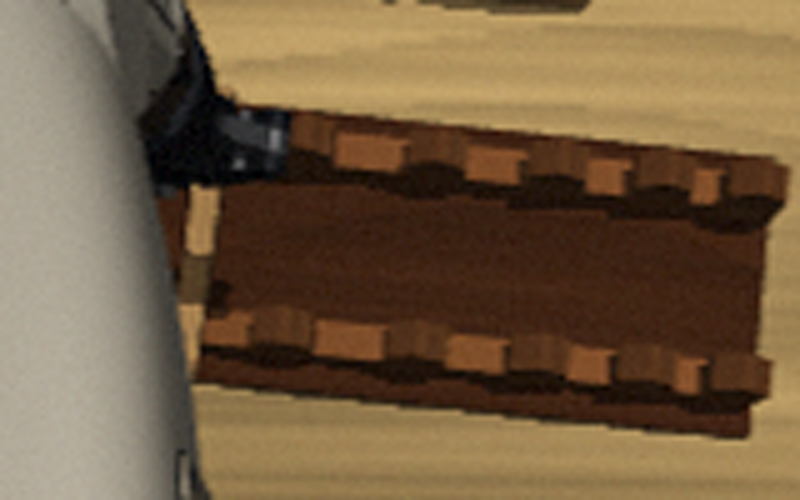

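The grasp missed: the opening reads 0 and the blank hasn't moved. I'll go down again and look before closing.

Request:
drive_tool(
  motion=[
    {"gripper": 0.4, "x": 0, "y": 0, "z": 0, "rx": 0, "ry": 0, "rz": 0},
    {"gripper": 0.4, "x": 0, "y": 0, "z": 0, "rx": 0, "ry": 0, "rz": 0},
    {"gripper": 0.4, "x": 0, "y": 0, "z": 0, "rx": 0, "ry": 0, "rz": 0},
    {"gripper": 0.4, "x": 0, "y": 0, "z": -0.04, "rx": 0, "ry": 0, "rz": 0},
    {"gripper": 0.4, "x": 0, "y": 0, "z": -0.08, "rx": 0, "ry": 0, "rz": 0},
    {"gripper": 0.4, "x": 0, "y": 0, "z": -0.12, "rx": 0, "ry": 0, "rz": 0},
    {"gripper": 0.4, "x": 0, "y": 0, "z": -0.12, "rx": 0, "ry": 0, "rz": 0},
  ],
)

```text
time: 23.52
tool_pos: [0.6212, 0.0713, 0.0249]
tool_rot: [-179.9, -0.6, 173.1]
ft_force: [-1.1, -0.6, 0.3]
opening: 0.598
```

Run:
```python
from h import *
o=get_obs();print(o['opening'],o['tool_pos'],o['tool_rot'],o['ft_force'])
snap('wrist','w14');snap('scene','s14')
im=cv2.imread('pics/s14.png');w=cv2.imread('pics/w14.png')
cv2.imwrite('pics/c11.png',np.hstack([cv2.resize(im[200:300,260:360],(400,400),interpolation=cv2.INTER_CUBIC),cv2.resize(w,(400,400))]))
```

```text
0.597527087398115 [0.62120315 0.0713433  0.02493118] [-179.85352324   -0.62337284  173.12498501] [-1.0922565  -0.60856117  0.33800495]
```

View pics/c11.png

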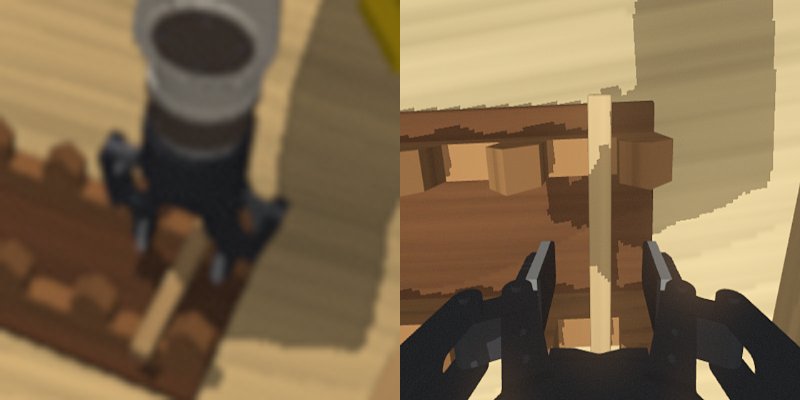

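Request:
drive_tool(
  motion=[
    {"gripper": 0.7, "x": 0.004, "y": 0, "z": 0.004, "rx": 0, "ry": 0, "rz": 0},
    {"gripper": 1, "x": 0.004, "y": 0, "z": 0.004, "rx": 0, "ry": 0, "rz": 0},
    {"gripper": 1, "x": 0.004, "y": 0, "z": 0.004, "rx": 0, "ry": 0, "rz": 0},
    {"gripper": 1, "x": 0.004, "y": 0, "z": 0.004, "rx": 0, "ry": 0, "rz": 0},
  ],
  force=30,
)

```text
time: 24.12
tool_pos: [0.6294, 0.0718, 0.0338]
tool_rot: [-180.0, -0.1, 173.1]
ft_force: [0.1, 0.1, -1.0]
opening: -0.002
```

Run:
```python
from h import *
o=get_obs();print(o['opening'],o['tool_pos'],o['tool_rot'],o['ft_force'])
snap('wrist','w15');snap('scene','s15')
im=cv2.imread('pics/s15.png');w=cv2.imread('pics/w15.png')
cv2.imwrite('pics/c12.png',np.hstack([cv2.resize(im[200:300,260:360],(400,400),interpolation=cv2.INTER_CUBIC),cv2.resize(w,(400,400))]))
```

```text
-0.0018812577635183036 [0.62935271 0.07180315 0.03381009] [-1.79978467e+02 -9.95446587e-02  1.73124102e+02] [ 0.07750395  0.14758182 -0.96124777]
```

View pics/c12.png

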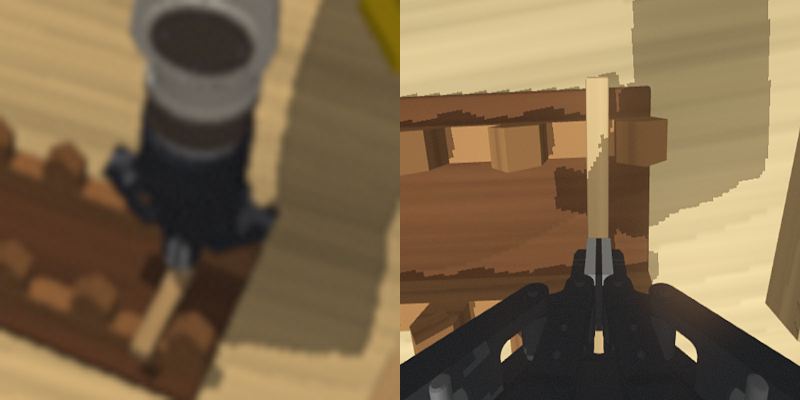

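Run:
```python
from h import *
im,W=cloud('w15')
for r in range(200,360,12):
    print(r,[tuple(W[r,c].round(3)) for c in (262,270,278,286,294)])
cv2.imwrite('pics/c13.png',cv2.resize(cv2.imread('pics/w15.png')[210:360,200:360],(800,750),interpolation=cv2.INTER_CUBIC)[:600])
```

```text
200 [(np.float64(0.602), np.float64(0.067), np.float64(0.053)), (np.float64(0.603), np.float64(0.071), np.float64(0.053)), (np.float64(0.603), np.float64(0.075), np.float64(0.054)), (np.float64(0.603), np.float64(0.078), np.float64(0.054)), (np.float64(0.614), np.float64(0.083), np.float64(0.011))]
212 [(np.float64(0.608), np.float64(0.067), np.float64(0.054)), (np.float64(0.608), np.float64(0.07), np.float64(0.054)), (np.float64(0.608), np.float64(0.074), np.float64(0.055)), (np.float64(0.609), np.float64(0.078), np.float64(0.054)), (np.float64(0.621), np.float64(0.082), np.float64(0.012))]
224 [(np.float64(0.614), np.float64(0.066), np.float64(0.053)), (np.float64(0.614), np.float64(0.07), np.float64(0.054)), (np.float64(0.614), np.float64(0.073), np.float64(0.054)), (np.float64(0.615), np.float64(0.077), np.float64(0.054)), (np.float64(0.628), np.float64(0.081), np.float64(0.013))]
236 [(np.float64(0.62), np.float64(0.065), np.float64(0.053)), (np.float64(0.62), np.float64(0.069), np.float64(0.054)), (np.float64(0.621), np.float64(0.073), np.float64(0.054)), (np.float64(0.621), np
[... 2373 characters left out ...]
.628), np.float64(0.074), np.float64(0.121)), (np.float64(0.616), np.float64(0.077), np.float64(0.139))]
344 [(np.float64(0.619), np.float64(0.069), np.float64(0.137)), (np.float64(0.632), np.float64(0.069), np.float64(0.12)), (np.float64(0.639), np.float64(0.071), np.float64(0.111)), (np.float64(0.633), np.float64(0.074), np.float64(0.12)), (np.float64(0.619), np.float64(0.077), np.float64(0.139))]
356 [(np.float64(0.622), np.float64(0.068), np.float64(0.138)), (np.float64(0.636), np.float64(0.068), np.float64(0.12)), (np.float64(0.686), np.float64(0.065), np.float64(0.054)), (np.float64(0.636), np.float64(0.073), np.float64(0.12)), (np.float64(0.622), np.float64(0.076), np.float64(0.139))]
```

View pics/c13.png

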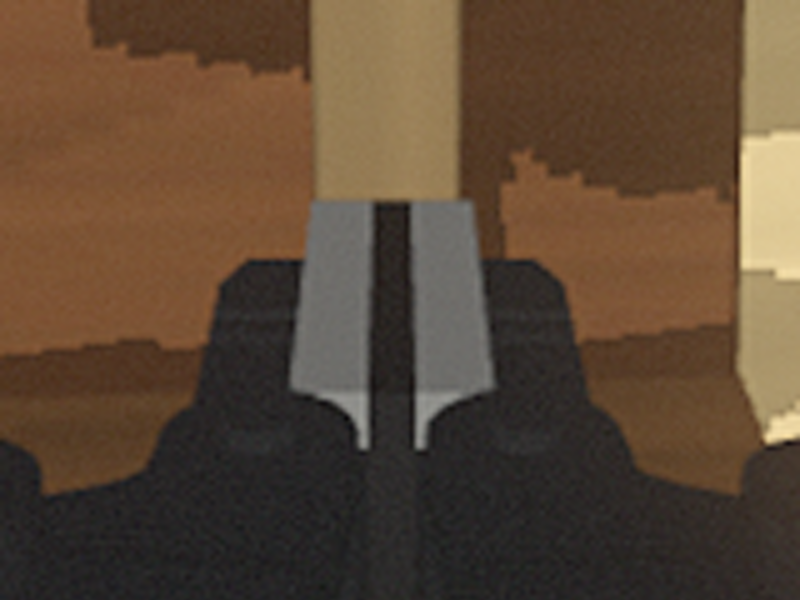

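Run:
```python
from h import *
for f in ('wrist0','w2','w13','w14','w15'):
    z=np.load('pics/'+f+'.npz'); im,W=cloud(f); d=z['d']
    print(f,'cam',z['T'][:3,3].round(3),'zdir',z['T'][:3,2].round(3))
    for r in (246,252,258,264,290,330): print('   ',r,d[r,255:305:8].round(3))
o=get_obs();print(o['tool_pos'],o['joint_positions'],o['time'])
```

```text
wrist0 cam [0.083 0.497 0.374] zdir [ 0.248 -0.076 -0.966]
    246 [0.398 0.398 0.397 0.397 0.398 0.396 0.397]
    252 [0.399 0.399 0.399 0.399 0.399 0.399 0.399]
    258 [0.402 0.401 0.403 0.4   0.401 0.402 0.4  ]
    264 [0.402 0.403 0.402 0.403 0.404 0.401 0.403]
    290 [0.412 0.412 0.412 0.411 0.41  0.411 0.411]
    330 [0.425 0.425 0.424 0.424 0.424 0.425 0.424]
w2 cam [ 0.415 -0.026  0.41 ] zdir [ 0.025 -0.256 -0.966]
    246 [0.434 0.435 0.15  0.15  0.151 0.436 0.437]
    252 [0.437 0.147 0.145 0.15  0.146 0.146 0.438]
    258 [0.44  0.14  0.14  0.152 0.14  0.14  0.44 ]
    264 [0.135 0.134 0.134 0.152 0.136 0.134 0.145]
    290 [0.112 0.117 0.116 0.156 0.116 0.116 0.109]
    330 [0.085 0.109 0.12  0.466 0.12  0.096 0.082]
w13 cam [0.56  0.079 0.331] zdir [ 0.256 -0.03  -0.966]
    246 [0.31  0.31  0.295 0.295 0.31  0.302 0.3  ]
    252 [0.312 0.145 0.146 0.147 0.145 0.287 0.288]
    258 [0.312 0.14  0.141 0.141 0.14  0.289 0.283]
    264 [0.145 0.134 0.134 0.134 0.135 0.133 0.144]
    290 [0.109 0.112 0.117 0.116 0.116 0.112 0.11 ]
    330 [0.082 0.091 0.109 0.119 0.106 0.08
[... 179 characters left out ...]
.209 0.208 0.162 0.163 0.163 0.208 0.209]
    264 [0.21  0.209 0.164 0.164 0.164 0.209 0.208]
    290 [0.213 0.214 0.167 0.168 0.166 0.215 0.212]
    330 [0.193 0.194 0.173 0.172 0.172 0.191 0.193]
w15 cam [0.565 0.079 0.215] zdir [ 0.256 -0.03  -0.966]
    246 [0.217 0.171 0.17  0.172 0.171 0.216 0.217]
    252 [0.217 0.147 0.146 0.146 0.146 0.217 0.217]
    258 [0.219 0.141 0.14  0.14  0.14  0.217 0.218]
    264 [0.145 0.134 0.134 0.135 0.133 0.135 0.144]
    290 [0.11  0.114 0.116 0.115 0.116 0.113 0.109]
    330 [0.084 0.09  0.11  0.12  0.108 0.083 0.083]
[0.62909953 0.07177098 0.03344115] [6.50772002e+00 3.47598649e+01 7.97651751e+00 6.33566218e+01
 1.37815684e-03 1.33837451e+01] 24.225
```

Run:
```python
from h import *
im,W=cloud('w2')
for r in range(180,345,8): print(r,W[r,270].round(3),W[r,279].round(3),W[r,288].round(3))
cv2.imwrite('pics/c14.png',cv2.resize(cv2.imread('pics/w2.png')[150:360,180:380],(760,798),interpolation=cv2.INTER_CUBIC)[:600])
```

```text
180 [ 0.413 -0.078  0.125] [ 0.419 -0.068  0.178] [ 0.428 -0.076  0.125]
188 [ 0.414 -0.085  0.124] [ 0.419 -0.068  0.204] [ 0.428 -0.083  0.125]
196 [ 0.415 -0.068  0.224] [ 0.42  -0.068  0.225] [ 0.429 -0.09   0.125]
204 [ 0.415 -0.069  0.241] [ 0.42  -0.068  0.241] [ 0.43  -0.096  0.125]
212 [ 0.416 -0.068  0.256] [ 0.42  -0.068  0.255] [ 0.431 -0.103  0.123]
220 [ 0.416 -0.069  0.267] [ 0.42  -0.068  0.268] [ 0.432 -0.11   0.125]
228 [ 0.416 -0.071  0.269] [ 0.42  -0.071  0.268] [ 0.433 -0.117  0.124]
236 [nan nan nan] [ 0.42  -0.075  0.268] [ 0.434 -0.124  0.124]
244 [ 0.417 -0.079  0.269] [ 0.421 -0.079  0.268] [ 0.443 -0.176  0.   ]
252 [ 0.417 -0.081  0.273] [ 0.421 -0.082  0.269] [ 0.425 -0.08   0.273]
260 [ 0.418 -0.08   0.282] [ 0.422 -0.085  0.268] [ 0.425 -0.08   0.281]
268 [ 0.418 -0.08   0.289] [ 0.422 -0.089  0.269] [ 0.424 -0.08   0.288]
276 [ 0.418 -0.08   0.295] [ 0.423 -0.092  0.269] [ 0.424 -0.08   0.295]
284 [ 0.418 -0.08   0.301] [ 0.423 -0.097  0.268] [ 0.424 -0.079  0.302]
292 [ 0.418 -0.081  0.305] [ 0.423 -0.1    0.268] [ 0.424 -0.081  0.303]
300 [ 0.419 -0.084  0.305] [ 0.424 -0.104  0.268] [ 0.425 -0.084  0.304]
308 [ 0.419 -0.087  0.305] [ 0.424 -0.108  0.268] [ 0.425 -0.087  0.304]
316 [ 0.419 -0.09   0.304] [ 0.425 -0.112  0.268] [ 0.425 -0.089  0.305]
324 [ 0.42  -0.093  0.305] [ 0.445 -0.286  0.   ] [ 0.426 -0.092  0.305]
332 [ 0.42  -0.096  0.305] [ 0.446 -0.298  0.   ] [ 0.426 -0.096  0.304]
340 [ 0.42  -0.099  0.304] [ 0.448 -0.31  -0.001] [ 0.426 -0.099  0.304]
```

View pics/c14.png

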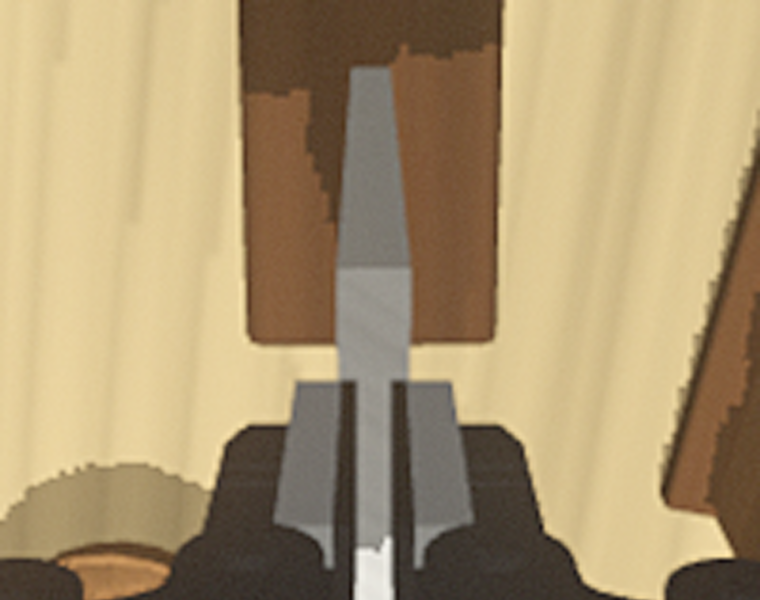

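The wrist depth puts the shut fingertips well above the blank (about z 0.08), although the TCP reads 0.034. I'll open, go lower step by step while watching the force, and close again.

Request:
drive_tool(
  motion=[
    {"gripper": 0.5, "x": 0, "y": 0, "z": 0, "rx": 0, "ry": 0, "rz": 0},
    {"gripper": 0.4, "x": 0, "y": 0, "z": 0, "rx": 0, "ry": 0, "rz": 0},
    {"gripper": 0.4, "x": -0.003, "y": 0, "z": 0, "rx": 0, "ry": 0, "rz": 0},
    {"gripper": 0.4, "x": -0.003, "y": 0, "z": -0.007, "rx": 0, "ry": 0, "rz": 0},
    {"gripper": 0.4, "x": -0.003, "y": 0, "z": -0.014, "rx": 0, "ry": 0, "rz": 0},
    {"gripper": 0.4, "x": -0.003, "y": 0, "z": -0.014, "rx": 0, "ry": 0, "rz": 0},
    {"gripper": 0.4, "x": -0.003, "y": 0, "z": -0.014, "rx": 0, "ry": 0, "rz": 0},
  ],
)

```text
time: 25.1
tool_pos: [0.6261, 0.0718, 0.0193]
tool_rot: [-180.0, -0.2, 173.1]
ft_force: [0.5, -0.3, -0.2]
opening: 0.598
```

Run:
```python
from h import *
o=get_obs();print(o['opening'],o['tool_pos'],o['tool_rot'],o['ft_force'])
snap('wrist','w16');snap('scene','s16');snap('top','t16')
im,W=cloud('w16')
im=cv2.imread('pics/s16.png');w=cv2.imread('pics/w16.png')
cv2.imwrite('pics/c15.png',np.hstack([cv2.resize(im[200:300,260:360],(400,400),interpolation=cv2.INTER_CUBIC),cv2.resize(w,(400,400))]))
```

```text
0.5980552015347609 [0.62607303 0.0717596  0.01926427] [-1.79964588e+02 -1.50294607e-01  1.73125467e+02] [ 0.51601735 -0.28363313 -0.22945042]
```

View pics/c15.png

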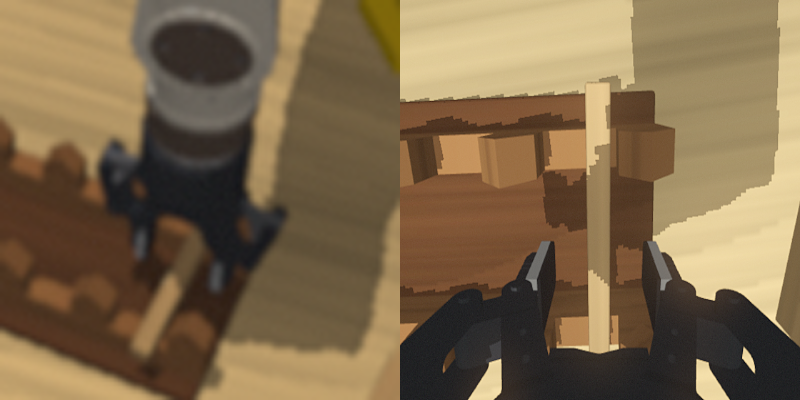

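Run:
```python
from h import *
im,W=cloud('s16')
cv2.imwrite('pics/c16.png',cv2.resize(cv2.imread('pics/s16.png')[225:285,275:345],(700,600),interpolation=cv2.INTER_NEAREST))
for r,c in [(258,294),(261,295),(263,295),(265,295),(264,313),(268,314),(270,314),(272,314),(255,293)]:
    print(r,c,im[r,c],W[r,c].round(3))
```

```text
258 294 [56 56 59] [0.632 0.039 0.094]
261 295 [73 72 73] [0.634 0.043 0.082]
263 295 [70 68 68] [0.633 0.043 0.071]
265 295 [53 39 31] [0.602 0.036 0.008]
264 313 [46 36 32] [0.588 0.088 0.021]
268 314 [73 73 73] [0.641 0.102 0.089]
270 314 [74 74 74] [0.64  0.102 0.076]
272 314 [65 59 57] [0.608 0.099 0.013]
255 293 [31 30 32] [0.631 0.035 0.107]
```

View pics/c16.png

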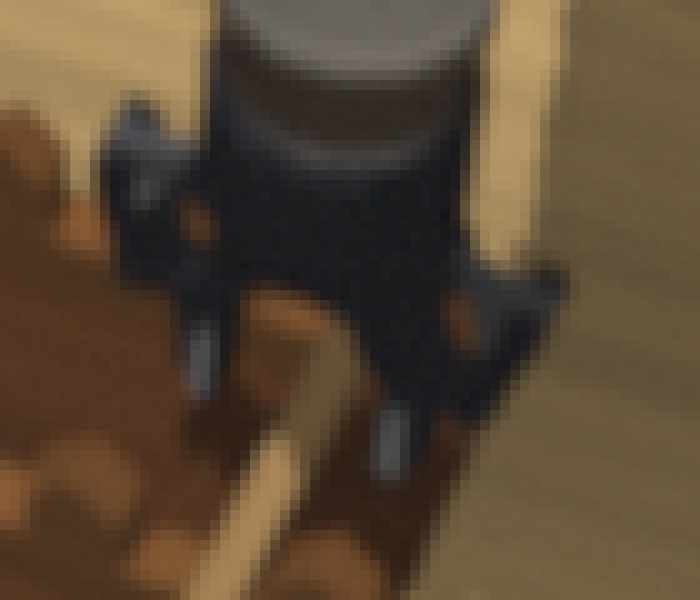

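Both cameras agree that the fingertips sit about 45 mm above the reported TCP. I'll trust the cameras and keep lowering in small steps, watching the force.

Request:
drive_tool(
  motion=[
    {"gripper": 0.4, "x": 0, "y": 0, "z": -0.006, "rx": 0, "ry": 0, "rz": 0},
    {"gripper": 0.4, "x": 0, "y": 0, "z": -0.012, "rx": 0, "ry": 0, "rz": 0},
    {"gripper": 0.4, "x": 0, "y": 0, "z": -0.012, "rx": 0, "ry": 0, "rz": 0},
  ],
)

```text
time: 25.62
tool_pos: [0.6255, 0.0717, 0.0067]
tool_rot: [-180.0, -0.2, 173.1]
ft_force: [0.4, 0.4, -0.0]
opening: 0.597
```

Request:
drive_tool(
  motion=[
    {"gripper": 0.4, "x": 0, "y": 0, "z": -0.005, "rx": 0, "ry": 0, "rz": 0},
    {"gripper": 0.4, "x": 0, "y": 0, "z": -0.01, "rx": 0, "ry": 0, "rz": 0},
    {"gripper": 0.4, "x": 0, "y": 0, "z": -0.01, "rx": 0, "ry": 0, "rz": 0},
  ],
)

```text
time: 26.0
tool_pos: [0.6249, 0.0716, -0.0041]
tool_rot: [-179.9, -0.3, 173.1]
ft_force: [-0.6, -0.7, 0.0]
opening: 0.602
```

Run:
```python
from h import *
o=get_obs();print(o['opening'],o['tool_pos'],o['tool_rot'],o['ft_force'])
snap('wrist','w17');snap('scene','s17')
im,W=cloud('s17')
cv2.imwrite('pics/c17.png',cv2.resize(cv2.imread('pics/s17.png')[225:285,275:345],(700,600),interpolation=cv2.INTER_NEAREST))
for c in (294,295,313,314,315):
    print(c,[(r,im[r,c].sum(),*W[r,c].round(3)) for r in range(258,278,2)])
```

```text
0.6024294642548654 [ 0.62494707  0.0716222  -0.00406496] [-179.93217215   -0.286941    173.124377  ] [-0.63440158 -0.66268912  0.01378967]
294 [(258, np.uint64(86), np.float64(0.634), np.float64(0.039), np.float64(0.098)), (260, np.uint64(98), np.float64(0.635), np.float64(0.04), np.float64(0.088)), (262, np.uint64(180), np.float64(0.63), np.float64(0.039), np.float64(0.069)), (264, np.uint64(224), np.float64(0.632), np.float64(0.04), np.float64(0.063)), (266, np.uint64(229), np.float64(0.632), np.float64(0.041), np.float64(0.052)), (268, np.uint64(169), np.float64(0.618), np.float64(0.038), np.float64(0.016)), (270, np.uint64(126), np.float64(0.625), np.float64(0.04), np.float64(0.018)), (272, np.uint64(153), np.float64(0.629), np.float64(0.041), np.float64(0.012)), (274, np.uint64(162), np.float64(0.637), np.float64(0.044), np.float64(0.015)), (276, np.uint64(166), np.float64(0.643), np.float64(0.046), np.float64(0.014))]
295 [(258, np.uint64(88), np.float64(0.638), np.float64(0.043), np.float64(0.105)), (260, np.uint64(107), np.float64(0.635), np.float64(0.043), np.float64(0.091))
[... 2318 characters left out ...]
nt64(86), np.float64(0.637), np.float64(0.1), np.float64(0.124)), (262, np.uint64(83), np.float64(0.636), np.float64(0.101), np.float64(0.112)), (264, np.uint64(83), np.float64(0.637), np.float64(0.102), np.float64(0.104)), (266, np.uint64(84), np.float64(0.641), np.float64(0.104), np.float64(0.101)), (268, np.uint64(85), np.float64(0.642), np.float64(0.105), np.float64(0.092)), (270, np.uint64(117), np.float64(0.641), np.float64(0.105), np.float64(0.08)), (272, np.uint64(131), np.float64(0.637), np.float64(0.106), np.float64(0.061)), (274, np.uint64(113), np.float64(0.633), np.float64(0.106), np.float64(0.045)), (276, np.uint64(112), np.float64(0.621), np.float64(0.105), np.float64(0.014))]
```

View pics/c17.png

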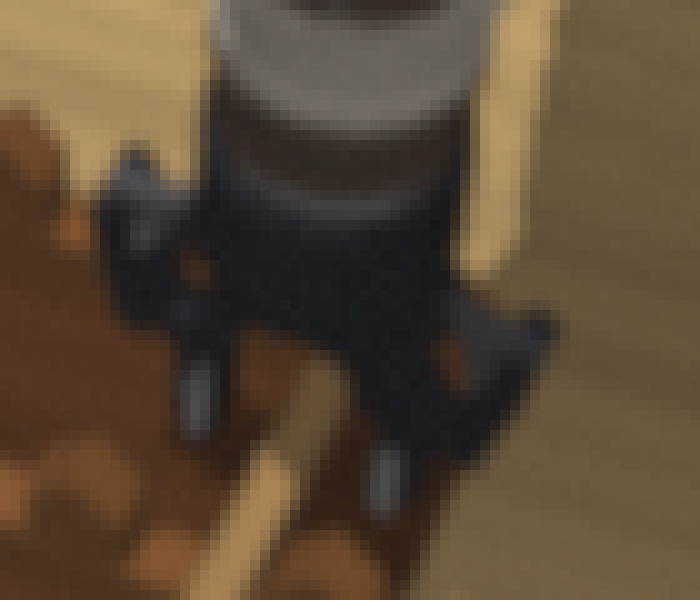

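No contact at TCP −4 mm, and the tips show at z≈0.047. So the reported TCP really lies about 45 mm beyond the tips, and I'll plan with that. Closing now.

Request:
drive_tool(
  motion=[
    {"gripper": 0.7, "x": 0, "y": 0, "z": 0, "rx": 0, "ry": 0, "rz": 0},
    {"gripper": 1, "x": 0, "y": 0, "z": 0, "rx": 0, "ry": 0, "rz": 0},
    {"gripper": 1, "x": 0, "y": 0, "z": 0, "rx": 0, "ry": 0, "rz": 0},
    {"gripper": 1, "x": 0, "y": 0, "z": 0, "rx": 0, "ry": 0, "rz": 0},
    {"gripper": 1, "x": 0, "y": 0, "z": 0, "rx": 0, "ry": 0, "rz": 0},
  ],
  force=40,
)

```text
time: 26.72
tool_pos: [0.6258, 0.0718, -0.0031]
tool_rot: [-180.0, -0.2, 173.1]
ft_force: [-0.3, 0.7, 2.3]
opening: 0.15
```

Request:
drive_tool(
  motion=[
    {"gripper": 1, "x": 0, "y": 0, "z": 0.03, "rx": 0, "ry": 0, "rz": 0},
    {"gripper": 1, "x": 0, "y": 0, "z": 0.06, "rx": 0, "ry": 0, "rz": 0},
    {"gripper": 1, "x": 0, "y": 0, "z": 0.09, "rx": 0, "ry": 0, "rz": 0},
    {"gripper": 1, "x": -0.004, "y": -0.05, "z": 0.09, "rx": 0, "ry": 0, "rz": 0.03},
    {"gripper": 1, "x": -0.008, "y": -0.1, "z": 0.09, "rx": 0, "ry": 0, "rz": 0.03},
    {"gripper": 1, "x": -0.012, "y": -0.15, "z": 0.09, "rx": 0, "ry": 0, "rz": 0.03},
    {"gripper": 1, "x": -0.016, "y": -0.2, "z": 0.09, "rx": 0, "ry": 0, "rz": 0.03},
    {"gripper": 1, "x": -0.02, "y": -0.24, "z": 0.09, "rx": 0, "ry": 0, "rz": 0.03},
    {"gripper": 1, "x": -0.02, "y": -0.253, "z": 0.09, "rx": 0, "ry": 0, "rz": 0.03},
    {"gripper": 1, "x": -0.02, "y": -0.253, "z": 0.09, "rx": 0, "ry": 0, "rz": 0.03},
    {"gripper": 1, "x": -0.02, "y": -0.253, "z": 0.09, "rx": 0, "ry": 0, "rz": 0.03},
  ],
)

```text
time: 28.1
tool_pos: [0.6059, -0.1798, 0.0867]
tool_rot: [180.0, -0.2, 174.9]
ft_force: [1.8, 1.2, 0.1]
opening: 0.155
```

```bash
cat > held.py <<'E'
from h import *
def held(f,t,zlo,zhi,ang=-5):
    "blank held: top-camera/wrist points between z, within box about t; rel slot frame"
    im,W=cloud(f); a=np.radians(ang);u=np.array([np.cos(a),np.sin(a)]);v=np.array([-u[1],u[0]])
    i=im.astype(int);pale=(i[...,0]-i[...,2]>40)
    d=W[...,:2]-np.array(t);x=d@u;y=d@v
    s=pale&(np.abs(x)<.1)&(np.abs(y)<.035)&(W[...,2]>zlo)&(W[...,2]<zhi)
    if s.sum()<30: print(f,'few',s.sum());return
    pf=np.polyfit(x[s],y[s],1)
    print(f,s.sum(),'y0',pf[1].round(4),'ang rel',np.degrees(np.arctan(pf[0])).round(2),'spread',np.percentile(y[s]-np.polyval(pf,x[s]),[2,98]).round(4),'x',np.percentile(x[s],[.5,99.5]).round(4),'z',np.percentile(W[s][:,2],[5,50,95]).round(4))
E
python3 - <<'E'
from held import *
from rack import fit
o=get_obs();print(o['opening'],o['tool_pos'],o['tool_rot'],o['ft_force'])
for n in ('wrist','top','scene'): snap(n,n[0]+'18'); 
for n in 'wts': held(n+'18',(.6059,-.1812),.125,.16)
fit('w18');fit('t18')
E
```

```text
0.15532173456998496 [ 0.6058897  -0.1797776   0.08669486] [179.99960682  -0.21174448 174.93491743] [1.78830776 1.224021   0.07508201]
w18 10907 y0 0.0013 ang rel 0.16 spread [-0.0066  0.0066] x [-0.0745  0.0348] z [0.1432 0.1442 0.1453]
t18 few 0
s18 136 y0 0.0039 ang rel -0.28 spread [-0.0085  0.0065] x [-0.0713  0.0754] z [0.1345 0.1439 0.1476]
w18 9394 rack [ 0.6174 -0.0535] -4.92 0.00214
t18 833 rack [ 0.6156 -0.052 ] -4.87 0.00226
```

View pics/w18.png

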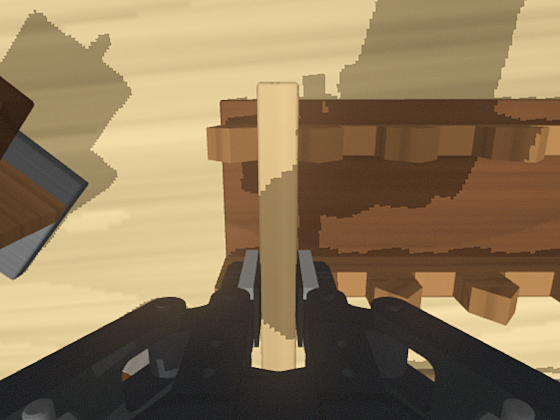

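Request:
drive_tool(
  motion=[
    {"gripper": 1, "x": 0, "y": -0.0018, "z": -0.02, "rx": 0, "ry": 0, "rz": 0},
    {"gripper": 1, "x": 0, "y": -0.0018, "z": -0.045, "rx": 0, "ry": 0, "rz": 0},
    {"gripper": 1, "x": 0, "y": -0.0018, "z": -0.06, "rx": 0, "ry": 0, "rz": 0},
    {"gripper": 1, "x": 0, "y": -0.0018, "z": -0.07, "rx": 0, "ry": 0, "rz": 0},
    {"gripper": 1, "x": 0, "y": -0.0018, "z": -0.08, "rx": 0, "ry": 0, "rz": 0},
    {"gripper": 1, "x": 0, "y": -0.0018, "z": -0.087, "rx": 0, "ry": 0, "rz": 0},
    {"gripper": 1, "x": 0, "y": -0.0018, "z": -0.087, "rx": 0, "ry": 0, "rz": 0},
  ],
)

```text
time: 29.12
tool_pos: [0.6057, -0.1815, -0.0005]
tool_rot: [-180.0, -0.2, 175.0]
ft_force: [-0.4, 0.6, 0.3]
opening: 0.15
```

Run:
```python
from held import *
o=get_obs();print(o['opening'],o['tool_pos'],o['tool_rot'],o['ft_force'])
for n in ('wrist','scene'): snap(n,n[0]+'19'); 
for n in 'ws': held(n+'19',(.6063,-.1815),.046,.062)
```

```text
0.14952904367223233 [ 6.05732113e-01 -1.81486249e-01 -4.96770993e-04] [-179.98213341   -0.23413439  174.96021943] [-0.40195289  0.58945133  0.32986062]
w19 11670 y0 -0.0004 ang rel 0.07 spread [-0.0087  0.0086] x [-0.0746  0.04  ] z [0.0558 0.0574 0.0584]
s19 147 y0 0.0013 ang rel -0.82 spread [-0.0323  0.03  ] x [-0.0759  0.0742] z [0.0494 0.0565 0.061 ]
```

View pics/w19.png

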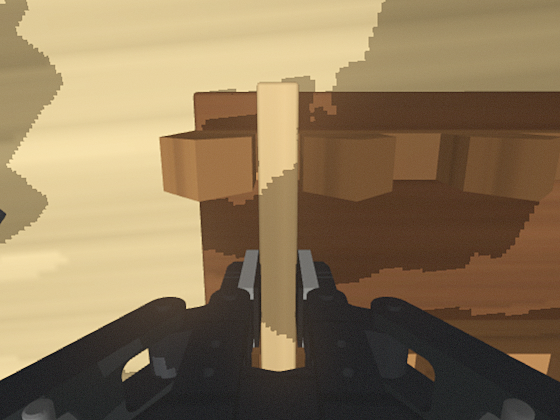

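Request:
drive_tool(
  motion=[
    {"gripper": 1, "x": 0, "y": 0, "z": -0.0025, "rx": 0, "ry": 0, "rz": 0},
    {"gripper": 1, "x": 0, "y": 0, "z": -0.0025, "rx": 0, "ry": 0, "rz": 0},
    {"gripper": 0.65, "x": 0, "y": 0, "z": -0.0025, "rx": 0, "ry": 0, "rz": 0},
    {"gripper": 0.65, "x": 0, "y": 0, "z": -0.0025, "rx": 0, "ry": 0, "rz": 0},
    {"gripper": 0.65, "x": 0, "y": 0, "z": 0.02, "rx": 0, "ry": 0, "rz": 0},
    {"gripper": 0.65, "x": 0, "y": 0, "z": 0.06, "rx": 0, "ry": 0, "rz": 0},
    {"gripper": 0.5, "x": 0, "y": 0, "z": 0.12, "rx": 0, "ry": 0, "rz": 0},
    {"gripper": 0, "x": 0, "y": 0, "z": 0.15, "rx": 0, "ry": 0, "rz": 0},
    {"gripper": 0, "x": 0, "y": 0, "z": 0.15, "rx": 0, "ry": 0, "rz": 0},
  ],
)

```text
time: 30.35
tool_pos: [0.6087, -0.1823, 0.1543]
tool_rot: [-179.9, 0.3, 175.0]
ft_force: [1.0, -0.2, -0.8]
opening: 0.906
```

Run:
```python
from held import *
from m import comps
o=get_obs();print(o['opening'],o['tool_pos'],o['tool_rot'],o['ft_force'])
for n in ('wrist','scene','top'): snap(n,n[0]+'20'); 
for n in 'wst': held(n+'20',(.6063,-.1815),.046,.060)
comps('t20')
```

```text
0.9059526086310847 [ 0.60871269 -0.18234226  0.15426694] [-179.87900605    0.28135355  174.96386423] [ 1.02944574 -0.19770175 -0.83364   ]
w20 3661 y0 -0.0003 ang rel 0.05 spread [-0.025   0.0246] x [-0.0754  0.0717] z [0.0504 0.0519 0.0557]
s20 265 y0 -0.0004 ang rel 1.0 spread [-0.0292  0.0288] x [-0.0742  0.0755] z [0.0484 0.054  0.0583]
t20 46 y0 0.0049 ang rel -10.97 spread [-0.0054  0.0058] x [-0.0073  0.0359] z [0.053  0.055  0.0575]
[  147    41   348   379 56266] px c [344. 250.] zmax 0.712 z90 0.6929 zmed 0.6653 rect mm [334.3 -47. ] [ 72.8 196.1] 0.9
[ 145  129   33   61 1196] px c [161. 159.] zmax 0.0477 z90 0.045 zmed 0.0425 rect mm [644.3 253.8] [ 43.1 150.2] 79.5
[117 147  15  59 790] px c [123. 176.] zmax 0.0344 z90 0.0311 zmed 0.0283 rect mm [599.1 353.2] [149.6  28.8] 2.2
[152 206  20  60 995] px c [161. 235.] zmax 0.0416 z90 0.0385 zmed 0.0358 rect mm [446.  246.9] [149.7  36.5] 5.1
[164 273  42  39 947] px c [184. 294.] zmax 0.1749 z90 0.1664 zmed 0.0295 rect mm [303.1 177.3] [45.9  9.1] 37.2
[101 297  55  40 882] px c [133. 316.] zmax 0.1751 z90 0.1663 zmed 0.0279 rect mm [244.5 303.8] [ 8.  46.9] 36.1
```

View pics/w20.png

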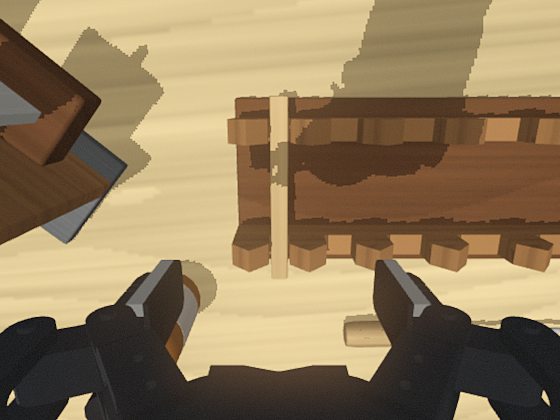

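View pics/s20.png

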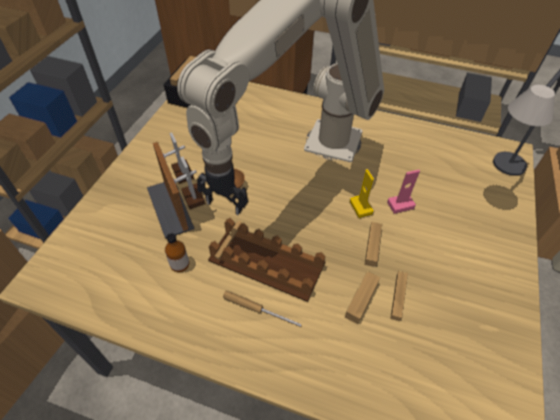

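Blank 14 sits in the 17 mm slot and the bench blanks haven't moved. Next is the 42 mm blank.

Request:
drive_tool(
  motion=[
    {"gripper": 0, "x": 0.004, "y": 0.06, "z": 0, "rx": 0, "ry": 0, "rz": -0.02},
    {"gripper": 0, "x": 0.0355, "y": 0.4363, "z": -0.04, "rx": 0, "ry": 0, "rz": -0.101},
    {"gripper": 0, "x": 0.0355, "y": 0.4363, "z": -0.04, "rx": 0, "ry": 0, "rz": -0.101},
    {"gripper": 0, "x": 0.0355, "y": 0.4363, "z": -0.04, "rx": 0, "ry": 0, "rz": -0.101},
    {"gripper": 0, "x": 0.0355, "y": 0.4363, "z": -0.04, "rx": 0, "ry": 0, "rz": -0.101},
    {"gripper": 0, "x": 0.0355, "y": 0.4363, "z": -0.04, "rx": 0, "ry": 0, "rz": -0.101},
    {"gripper": 0, "x": 0.0355, "y": 0.4363, "z": -0.04, "rx": 0, "ry": 0, "rz": -0.101},
    {"gripper": 0, "x": 0.0355, "y": 0.4363, "z": -0.04, "rx": 0, "ry": 0, "rz": -0.101},
    {"gripper": 0, "x": 0.0355, "y": 0.4363, "z": -0.04, "rx": 0, "ry": 0, "rz": -0.101},
    {"gripper": 0, "x": 0.0355, "y": 0.4363, "z": -0.04, "rx": 0, "ry": 0, "rz": -0.101},
  ],
)

```text
time: 31.75
tool_pos: [0.6408, 0.253, 0.1082]
tool_rot: [-179.9, -0.3, 169.1]
ft_force: [-0.3, -0.9, 0.6]
opening: 0.995
```

```bash
cat > wb.py <<'E'
from h import *
def blank(f,c,zt,r=.1):
    im,W=cloud(f)
    s=(np.hypot(W[...,0]-c[0],W[...,1]-c[1])<r)&(np.abs(W[...,2]-zt)<.004)
    i=im.astype(int);s&=(i[...,0]-i[...,2]>30)
    n,l,st,_=cv2.connectedComponentsWithStats(s.astype(np.uint8))
    k=1+np.argmax(st[1:,4]);P=W[l==k]
    q=cv2.minAreaRect((P[:,:2]*1000).astype(np.float32)); a=q[2] if q[1][0]>q[1][1] else q[2]+90
    if a>90:a-=180
    print(f,len(P),'centre',np.round(q[0],1),'size',np.round(q[1],1),'len ang',round(a,2),'z',np.median(P[:,2]).round(4))
E
python3 - <<'E'
from wb import *
o=get_obs();print(o['opening'],o['tool_pos'],o['tool_rot'],o['ft_force'])
for n in ('wrist','scene'): snap(n,n[0]+'21'); 
for n in 'ws': blank(n+'21',(.644,.254),.042)
E
```

```text
0.994801710525165 [0.64081592 0.2530345  0.10822973] [-179.92960933   -0.34897176  169.06145233] [-0.26950886 -0.92795959  0.57374505]
w21 11834 centre [646.6 252.5] size [ 42.2 149.3] len ang -10.9 z 0.0429
s21 656 centre [645.4 253. ] size [ 42.4 151.4] len ang -10.77 z 0.0427
```

View pics/w21.png

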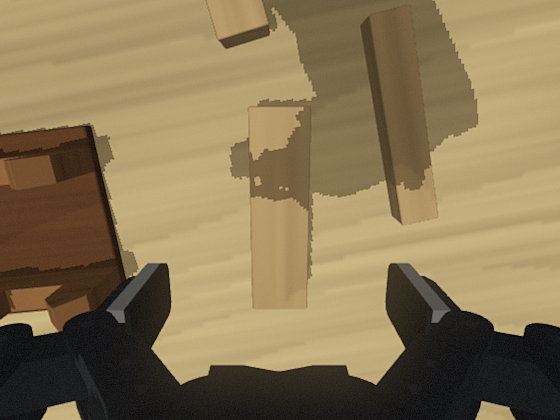

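The 42.2 mm measured width confirms blank 42, at (280,205) in the wrist view. Descending in steps.

Request:
drive_tool(
  motion=[
    {"gripper": 0, "x": 0.005, "y": 0, "z": -0.04, "rx": 0, "ry": 0.005, "rz": 0},
    {"gripper": 0, "x": 0.005, "y": 0, "z": -0.09, "rx": 0, "ry": 0.005, "rz": 0},
    {"gripper": 0, "x": 0.005, "y": 0, "z": -0.12, "rx": 0, "ry": 0.005, "rz": 0},
    {"gripper": 0, "x": 0.005, "y": 0, "z": -0.138, "rx": 0, "ry": 0.005, "rz": 0},
    {"gripper": 0, "x": 0.005, "y": 0, "z": -0.138, "rx": 0, "ry": 0.005, "rz": 0},
    {"gripper": 0, "x": 0.005, "y": 0, "z": -0.144, "rx": 0, "ry": 0.005, "rz": 0},
    {"gripper": 0, "x": 0.005, "y": 0, "z": -0.144, "rx": 0, "ry": 0.005, "rz": 0},
  ],
)

```text
time: 32.72
tool_pos: [0.647, 0.2532, -0.0338]
tool_rot: [-180.0, -0.5, 169.0]
ft_force: [0.2, -0.2, 0.4]
opening: 1.002
```

Run:
```python
from h import *
o=get_obs();print(o['opening'],o['tool_pos'],o['tool_rot'],o['ft_force'],o['joint_positions'].round(1))
im,W=snap('wrist','w22')
for r in range(255,330,8): print(r,W[r,165].round(3),W[r,395].round(3))
```

```text
1.0016222724234343 [ 0.64704338  0.25318895 -0.03383532] [-179.98248116   -0.4804578   169.02620108] [ 0.16917281 -0.24135051  0.35771923] [21.3 45.2 16.8 62.   0.2 32.2]
255 [ 0.633  0.205 -0.001] [0.652 0.304 0.002]
263 [0.629 0.213 0.021] [0.646 0.298 0.022]
271 [0.633 0.212 0.02 ] [0.646 0.297 0.028]
279 [0.635 0.212 0.022] [0.649 0.296 0.028]
287 [0.638 0.211 0.023] [0.652 0.296 0.029]
295 [0.64  0.211 0.026] [0.655 0.295 0.029]
303 [0.644 0.21  0.025] [0.657 0.294 0.03 ]
311 [0.647 0.21  0.026] [0.66  0.294 0.031]
319 [0.649 0.209 0.027] [0.662 0.293 0.032]
327 [0.668 0.196 0.   ] [0.665 0.293 0.032]
```

View pics/w22.png

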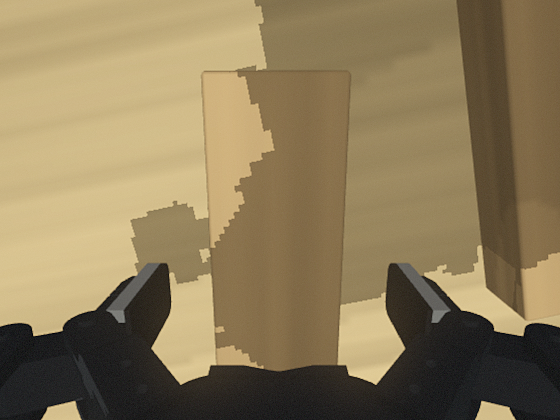

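Request:
drive_tool(
  motion=[
    {"gripper": 0, "x": 0, "y": 0, "z": -0.005, "rx": 0, "ry": 0.008, "rz": 0},
    {"gripper": 0.3, "x": 0, "y": 0, "z": -0.005, "rx": 0, "ry": 0.008, "rz": 0},
    {"gripper": 1, "x": 0, "y": 0, "z": -0.005, "rx": 0, "ry": 0.008, "rz": 0},
    {"gripper": 1, "x": 0, "y": 0, "z": -0.005, "rx": 0, "ry": 0.008, "rz": 0},
    {"gripper": 1, "x": 0, "y": 0, "z": -0.005, "rx": 0, "ry": 0.008, "rz": 0},
    {"gripper": 1, "x": 0, "y": 0, "z": -0.005, "rx": 0, "ry": 0.008, "rz": 0},
  ],
  force=50,
)

```text
time: 33.52
tool_pos: [0.6472, 0.2533, -0.0386]
tool_rot: [-179.9, -0.9, 169.0]
ft_force: [-0.2, 0.2, 0.9]
opening: 0.48
```

Request:
drive_tool(
  motion=[
    {"gripper": 1, "x": 0, "y": 0, "z": 0.03, "rx": 0, "ry": 0, "rz": 0},
    {"gripper": 1, "x": 0, "y": 0, "z": 0.08, "rx": 0, "ry": 0, "rz": 0},
    {"gripper": 1, "x": 0, "y": 0, "z": 0.12, "rx": 0, "ry": 0, "rz": 0},
    {"gripper": 1, "x": 0, "y": 0, "z": 0.12, "rx": 0, "ry": 0, "rz": 0},
  ],
)

```text
time: 34.02
tool_pos: [0.65, 0.2545, 0.0858]
tool_rot: [179.8, -0.5, 169.0]
ft_force: [0.6, -0.3, -1.5]
opening: 0.486
```

Request:
drive_tool(
  motion=[
    {"gripper": 1, "x": -0.006, "y": -0.05, "z": 0, "rx": 0, "ry": -0.009, "rz": 0.05},
    {"gripper": 1, "x": -0.012, "y": -0.1, "z": 0, "rx": 0, "ry": -0.009, "rz": 0.103},
    {"gripper": 1, "x": -0.018, "y": -0.15, "z": 0, "rx": 0, "ry": -0.009, "rz": 0.103},
    {"gripper": 1, "x": -0.0225, "y": -0.185, "z": 0, "rx": 0, "ry": -0.009, "rz": 0.103},
    {"gripper": 1, "x": -0.0225, "y": -0.1925, "z": 0, "rx": 0, "ry": -0.009, "rz": 0.103},
    {"gripper": 1, "x": -0.0225, "y": -0.1925, "z": 0, "rx": 0, "ry": -0.009, "rz": 0.103},
    {"gripper": 1, "x": -0.0225, "y": -0.1925, "z": 0, "rx": 0, "ry": -0.009, "rz": 0.103},
  ],
)

```text
time: 34.9
tool_pos: [0.6272, 0.0632, 0.085]
tool_rot: [179.7, -0.1, 175.0]
ft_force: [0.2, -0.3, -2.3]
opening: 0.482
```

Run:
```python
from held import *
from wb import blank
from rack import fit
o=get_obs();print(o['opening'],o['tool_pos'],o['tool_rot'],o['ft_force'])
for n in ('wrist','scene'): snap(n,n[0]+'23'); 
for n in 'ws': held(n+'23',(.627,.0613),.15,.18)
fit('w23')
```

```text
0.48238319363765364 [0.62717446 0.06320864 0.08499293] [ 1.79747652e+02 -6.09886380e-02  1.75023435e+02] [ 0.17262406 -0.28105007 -2.27382777]
w23 42426 y0 0.0014 ang rel 0.15 spread [-0.0199  0.0199] x [-0.0766  0.0144] z [0.1644 0.1657 0.1669]
s23 433 y0 0.0016 ang rel 1.39 spread [-0.0207  0.0204] x [-0.0094  0.0734] z [0.1559 0.1666 0.1699]
w23 5486 rack [ 0.6175 -0.0532] -5.16 0.00259
```

View pics/w23.png

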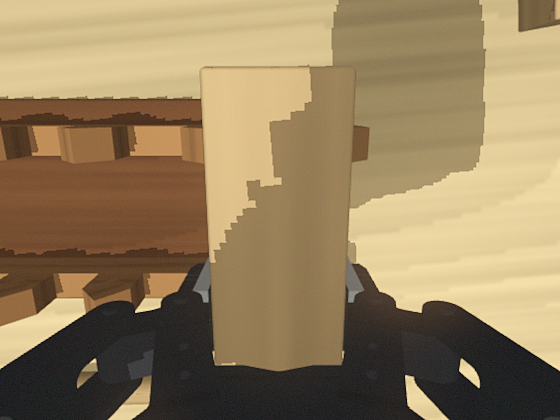

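Request:
drive_tool(
  motion=[
    {"gripper": 1, "x": 0, "y": -0.0013, "z": -0.02, "rx": 0, "ry": 0, "rz": 0},
    {"gripper": 1, "x": 0, "y": -0.0013, "z": -0.045, "rx": 0, "ry": 0, "rz": 0},
    {"gripper": 1, "x": 0, "y": -0.0013, "z": -0.06, "rx": 0, "ry": 0, "rz": 0},
    {"gripper": 1, "x": 0, "y": -0.0013, "z": -0.07, "rx": 0, "ry": 0, "rz": 0},
    {"gripper": 1, "x": 0, "y": -0.0013, "z": -0.08, "rx": 0, "ry": 0, "rz": 0},
    {"gripper": 1, "x": 0, "y": -0.0013, "z": -0.083, "rx": 0, "ry": 0, "rz": 0},
    {"gripper": 1, "x": 0, "y": -0.0013, "z": -0.083, "rx": 0, "ry": 0, "rz": 0},
  ],
)

```text
time: 35.88
tool_pos: [0.6277, 0.062, 0.0028]
tool_rot: [179.7, 0.0, 175.0]
ft_force: [-0.5, -0.2, -1.6]
opening: 0.485
```

Run:
```python
from held import *
o=get_obs();print(o['opening'],o['tool_pos'],o['tool_rot'],o['ft_force'])
for n in ('wrist',): snap(n,n[0]+'24'); 
for n in 'w': held(n+'24',(.627,.0613),.075,.095)
```

```text
0.48491445974246955 [0.62768671 0.0620318  0.00279482] [1.79745055e+02 1.29869705e-02 1.75041011e+02] [-0.46704424 -0.18471069 -1.59260086]
w24 42611 y0 0.0002 ang rel 0.13 spread [-0.02  0.02] x [-0.0759  0.015 ] z [0.0821 0.0834 0.0846]
```

View pics/w24.png

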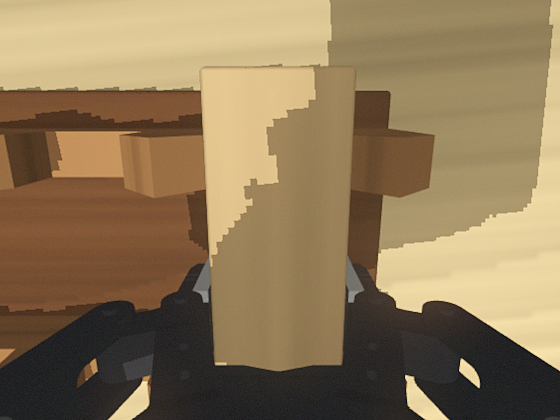

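Request:
drive_tool(
  motion=[
    {"gripper": 1, "x": 0, "y": 0, "z": -0.0015, "rx": 0, "ry": 0, "rz": 0},
    {"gripper": 1, "x": 0, "y": 0, "z": -0.0015, "rx": 0, "ry": 0, "rz": 0},
    {"gripper": 0.35, "x": 0, "y": 0, "z": -0.0015, "rx": 0, "ry": 0, "rz": 0},
    {"gripper": 0.35, "x": 0, "y": 0, "z": -0.0015, "rx": 0, "ry": 0, "rz": 0},
    {"gripper": 0.3, "x": 0, "y": 0, "z": 0.02, "rx": 0, "ry": 0, "rz": 0},
    {"gripper": 0.3, "x": 0, "y": 0, "z": 0.06, "rx": 0, "ry": 0, "rz": 0},
    {"gripper": 0.3, "x": 0, "y": 0, "z": 0.12, "rx": 0, "ry": 0, "rz": 0},
    {"gripper": 0.3, "x": 0, "y": 0, "z": 0.15, "rx": 0, "ry": 0, "rz": 0},
    {"gripper": 0.3, "x": 0, "y": 0, "z": 0.15, "rx": 0, "ry": 0, "rz": 0},
  ],
)

```text
time: 37.05
tool_pos: [0.6304, 0.0623, 0.1568]
tool_rot: [179.7, 0.5, 175.0]
ft_force: [-0.2, 0.2, 0.2]
opening: 0.696
```

Run:
```python
from held import *
from wb import blank
o=get_obs();print(o['opening'],o['tool_pos'],o['tool_rot'],o['ft_force'])
for n in ('wrist','scene','top'): snap(n,n[0]+'25'); 
for n in 'ws': blank(n+'25',(.627,.0613),.082)
for n in 'ts': blank(n+'25',(.599,.353),.028,.09);blank(n+'25',(.446,.247),.0355,.09)
```

```text
0.6959626388510894 [0.63038645 0.06226759 0.15683683] [179.66151941   0.47556923 175.04113441] [-0.20021548  0.2484477   0.16384591]
w25 11415 centre [625.3  61.3] size [ 42.  149.8] len ang -4.99 z 0.0799
s25 606 centre [626.3  62.8] size [ 42.1 152. ] len ang -5.19 z 0.0825
t25 501 centre [599.  352.9] size [148.9  28.1] len ang 2.7 z 0.029Traceback (most recent call last):
  File "<stdin>", line 6, in <module>
  File "wb.py", line 7, in blank
    k=1+np.argmax(st[1:,4]);P=W[l==k]
        ~~~~~~~~~^^^^^^^^^^
    return _wrapfunc(a, 'argmax', axis=axis, out=out, **kwds)
    return bound(*args, **kwds)
ValueError: attempt to get argmax of an empty sequence
```

View pics/w25.png

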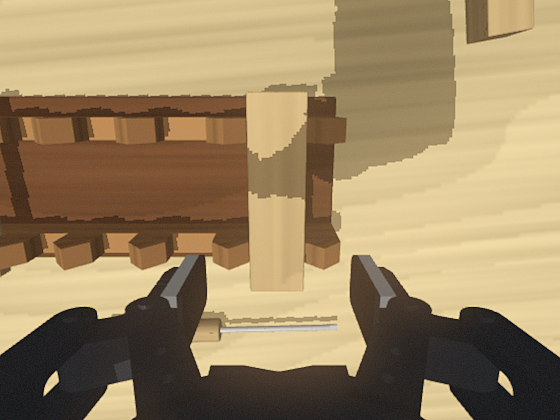

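Request:
drive_tool(
  motion=[
    {"gripper": 0, "x": -0.006, "y": 0.06, "z": 0, "rx": 0, "ry": 0, "rz": 0.03},
    {"gripper": 0, "x": -0.012, "y": 0.12, "z": 0, "rx": 0, "ry": 0, "rz": 0.06},
    {"gripper": 0, "x": -0.0304, "y": 0.29, "z": -0.04, "rx": 0, "ry": 0, "rz": 0.127},
    {"gripper": 0, "x": -0.0304, "y": 0.29, "z": -0.04, "rx": 0, "ry": 0, "rz": 0.127},
    {"gripper": 0, "x": -0.0304, "y": 0.29, "z": -0.04, "rx": 0, "ry": 0, "rz": 0.127},
    {"gripper": 0, "x": -0.0304, "y": 0.29, "z": -0.04, "rx": 0, "ry": 0, "rz": 0.127},
    {"gripper": 0, "x": -0.0304, "y": 0.29, "z": -0.04, "rx": 0, "ry": 0, "rz": 0.127},
    {"gripper": 0, "x": -0.0304, "y": 0.29, "z": -0.04, "rx": 0, "ry": 0, "rz": 0.127},
  ],
)

```text
time: 38.2
tool_pos: [0.597, 0.3503, 0.1112]
tool_rot: [179.8, -0.1, -177.8]
ft_force: [0.2, -0.2, 0.6]
opening: 1.002
```

Run:
```python
from wb import *
o=get_obs();print(o['opening'],o['tool_pos'],o['tool_rot'],o['ft_force'],o['joint_positions'].round(1))
from scipy.spatial.transform import Rotation as R
Rm=R.from_euler('xyz',o['tool_rot'],degrees=True)
print((R.from_euler('xyz',[180,0,-177.7],degrees=True)*Rm.inv()).as_rotvec().round(4))
for n in ('wrist','scene'): snap(n,n[0]+'26'); 
for n in 'ws': blank(n+'26',(.600,.352),.0285)
```

```text
1.0024650061211897 [0.59695825 0.35030794 0.11123152] [ 1.79801816e+02 -1.27249248e-01 -1.77792090e+02] [ 0.24194156 -0.24506963  0.612443  ] [30.3 38.6 26.8 78.3  0.2 28.1]
[-0.0034 -0.0024  0.0016]
w26 7037 centre [600.9 352.7] size [149.9  28.1] len ang 2.44 z 0.0288
s26 437 centre [599.3 352.7] size [153.   28.5] len ang 2.1 z 0.0288
```

View pics/w26.png

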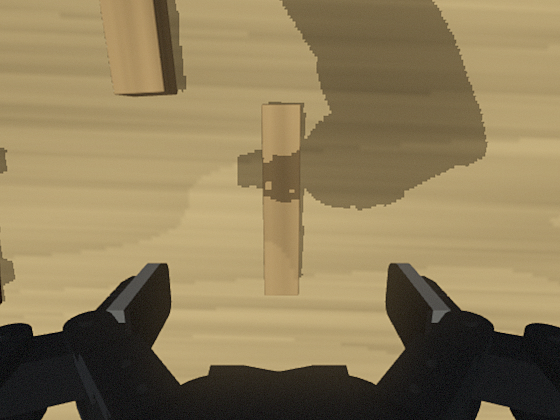

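It measures 28.1 mm wide, so it's blank 28. Descend and grip.

Request:
drive_tool(
  motion=[
    {"gripper": 0.3, "x": 0.003, "y": 0.0024, "z": -0.04, "rx": -0.003, "ry": -0.002, "rz": 0},
    {"gripper": 0.3, "x": 0.003, "y": 0.0024, "z": -0.09, "rx": -0.003, "ry": -0.002, "rz": 0},
    {"gripper": 0.3, "x": 0.003, "y": 0.0024, "z": -0.125, "rx": -0.003, "ry": -0.002, "rz": 0},
    {"gripper": 0.3, "x": 0.003, "y": 0.0024, "z": -0.145, "rx": -0.003, "ry": -0.002, "rz": 0},
    {"gripper": 0.3, "x": 0.003, "y": 0.0024, "z": -0.151, "rx": -0.003, "ry": -0.002, "rz": 0},
    {"gripper": 0.3, "x": 0.003, "y": 0.0024, "z": -0.151, "rx": -0.003, "ry": -0.002, "rz": 0},
    {"gripper": 0.5, "x": 0.003, "y": 0.0024, "z": -0.151, "rx": -0.003, "ry": -0.002, "rz": 0},
    {"gripper": 1, "x": 0.003, "y": 0.0024, "z": -0.151, "rx": -0.003, "ry": -0.002, "rz": 0},
    {"gripper": 1, "x": 0.003, "y": 0.0024, "z": -0.151, "rx": -0.003, "ry": -0.002, "rz": 0},
    {"gripper": 1, "x": 0.003, "y": 0.0024, "z": -0.151, "rx": -0.003, "ry": -0.002, "rz": 0},
    {"gripper": 1, "x": 0.003, "y": 0.0024, "z": -0.151, "rx": -0.003, "ry": -0.002, "rz": 0},
  ],
  force=45,
)

```text
time: 39.67
tool_pos: [0.6015, 0.3534, -0.0374]
tool_rot: [179.9, 0.2, -177.8]
ft_force: [0.5, 0.4, 6.1]
opening: 0.319
```

Request:
drive_tool(
  motion=[
    {"gripper": 1, "x": 0, "y": 0, "z": 0.03, "rx": 0, "ry": 0, "rz": 0},
    {"gripper": 1, "x": 0, "y": 0, "z": 0.08, "rx": 0, "ry": 0, "rz": 0},
    {"gripper": 1, "x": 0, "y": 0, "z": 0.13, "rx": 0, "ry": 0, "rz": 0},
    {"gripper": 1, "x": 0, "y": 0, "z": 0.16, "rx": 0, "ry": 0, "rz": 0},
    {"gripper": 1, "x": 0, "y": 0, "z": 0.16, "rx": 0, "ry": 0, "rz": 0},
  ],
)

```text
time: 40.3
tool_pos: [0.6032, 0.3546, 0.126]
tool_rot: [179.7, 0.5, -177.8]
ft_force: [0.9, 0.2, -1.2]
opening: 0.324
```

Request:
drive_tool(
  motion=[
    {"gripper": 1, "x": 0.002, "y": -0.055, "z": 0, "rx": 0, "ry": 0, "rz": -0.03},
    {"gripper": 1, "x": 0.004, "y": -0.11, "z": 0, "rx": 0, "ry": 0, "rz": -0.06},
    {"gripper": 1, "x": 0.006, "y": -0.165, "z": 0, "rx": 0, "ry": 0, "rz": -0.09},
    {"gripper": 1, "x": 0.008, "y": -0.22, "z": 0, "rx": 0, "ry": 0, "rz": -0.127},
    {"gripper": 1, "x": 0.01, "y": -0.275, "z": -0.01, "rx": 0, "ry": 0, "rz": -0.127},
    {"gripper": 1, "x": 0.0115, "y": -0.33, "z": -0.02, "rx": 0, "ry": 0, "rz": -0.127},
    {"gripper": 1, "x": 0.0123, "y": -0.385, "z": -0.03, "rx": 0, "ry": 0, "rz": -0.127},
    {"gripper": 1, "x": 0.0123, "y": -0.4286, "z": -0.039, "rx": 0, "ry": 0, "rz": -0.127},
    {"gripper": 1, "x": 0.0123, "y": -0.4286, "z": -0.039, "rx": 0, "ry": 0, "rz": -0.127},
    {"gripper": 1, "x": 0.0123, "y": -0.4286, "z": -0.039, "rx": 0, "ry": 0, "rz": -0.127},
    {"gripper": 1, "x": 0.0123, "y": -0.4286, "z": -0.039, "rx": 0, "ry": 0, "rz": -0.127},
  ],
)

```text
time: 41.68
tool_pos: [0.6152, -0.0726, 0.0864]
tool_rot: [179.7, 0.5, 175.0]
ft_force: [-0.4, 0.5, -0.5]
opening: 0.316
```

Run:
```python
from held import *
from rack import fit
from scipy.spatial.transform import Rotation as R
o=get_obs();print(o['opening'],o['tool_pos'],o['tool_rot'],o['ft_force'])
Rm=R.from_euler('xyz',o['tool_rot'],degrees=True)
print((R.from_euler('xyz',[180,0,175],degrees=True)*Rm.inv()).as_rotvec().round(4))
for n in ('wrist','scene'): snap(n,n[0]+'27'); 
for n in 'ws': held(n+'27',(.6155,-.0744),.14,.17)
fit('w27')
```

```text
0.31630132451681925 [ 0.61519649 -0.07260766  0.08637363] [179.67148046   0.45648259 175.02847084] [-0.42792349  0.5469561  -0.51039064]
[-0.005   0.0084 -0.0005]
w27 23862 y0 0.0011 ang rel 0.25 spread [-0.0133  0.0133] x [-0.0759  0.0266] z [0.1512 0.1523 0.1533]
s27 271 y0 -0.0005 ang rel 4.22 spread [-0.0154  0.014 ] x [-0.0208  0.074 ] z [0.1434 0.1525 0.1558]
w27 34121 rack [ 0.6177 -0.0535] -4.95 0.00587
```

View pics/w27.png

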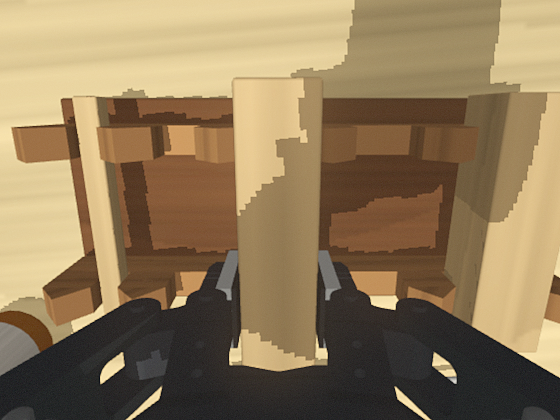

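Request:
drive_tool(
  motion=[
    {"gripper": 1, "x": 0, "y": -0.0012, "z": -0.02, "rx": -0.005, "ry": 0.008, "rz": 0},
    {"gripper": 1, "x": 0, "y": -0.0012, "z": -0.045, "rx": -0.005, "ry": 0.008, "rz": 0},
    {"gripper": 1, "x": 0, "y": -0.0012, "z": -0.06, "rx": -0.005, "ry": 0.008, "rz": 0},
    {"gripper": 1, "x": 0, "y": -0.0012, "z": -0.07, "rx": -0.005, "ry": 0.008, "rz": 0},
    {"gripper": 1, "x": 0, "y": -0.0012, "z": -0.08, "rx": -0.005, "ry": 0.008, "rz": 0},
    {"gripper": 1, "x": 0, "y": -0.0012, "z": -0.083, "rx": -0.005, "ry": 0.008, "rz": 0},
    {"gripper": 1, "x": 0, "y": -0.0012, "z": -0.083, "rx": -0.005, "ry": 0.008, "rz": 0},
  ],
)

```text
time: 42.65
tool_pos: [0.6158, -0.0739, 0.0041]
tool_rot: [-180.0, 0.1, 175.0]
ft_force: [0.3, 0.9, -1.2]
opening: 0.32
```

Run:
```python
from held import *
o=get_obs();print(o['opening'],o['tool_pos'],o['tool_rot'],o['ft_force'])
for n in ('wrist',): snap(n,n[0]+'28'); 
held('w28',(.6155,-.0744),.062,.08)
```

```text
0.32033308353024625 [ 0.61575773 -0.07389771  0.00411152] [-1.79990567e+02  1.02374710e-01  1.75034114e+02] [ 0.28104957  0.89949344 -1.21995542]
w28 31514 y0 0.0002 ang rel 0.28 spread [-0.0306  0.0306] x [-0.0748  0.0274] z [0.0667 0.0702 0.0755]
```

View pics/w28.png

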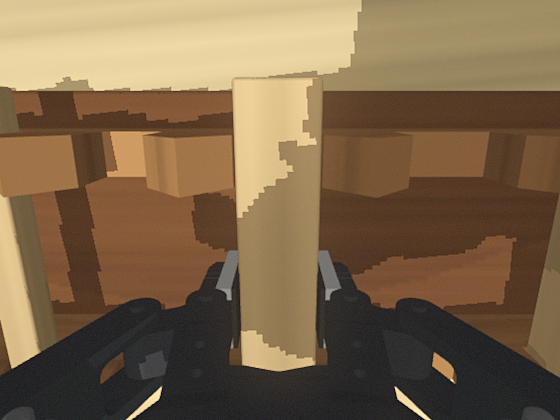

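Request:
drive_tool(
  motion=[
    {"gripper": 1, "x": 0, "y": 0, "z": -0.002, "rx": 0, "ry": 0, "rz": 0},
    {"gripper": 1, "x": 0, "y": 0, "z": -0.002, "rx": 0, "ry": 0, "rz": 0},
    {"gripper": 0.5, "x": 0, "y": 0, "z": -0.002, "rx": 0, "ry": 0, "rz": 0},
    {"gripper": 0.5, "x": 0, "y": 0, "z": -0.002, "rx": 0, "ry": 0, "rz": 0},
    {"gripper": 0.48, "x": 0, "y": 0, "z": 0.02, "rx": 0, "ry": 0, "rz": 0},
    {"gripper": 0.48, "x": 0, "y": 0, "z": 0.06, "rx": 0, "ry": 0, "rz": 0},
    {"gripper": 0.48, "x": 0, "y": 0, "z": 0.12, "rx": 0, "ry": 0, "rz": 0},
    {"gripper": 0.3, "x": 0, "y": 0, "z": 0.16, "rx": 0, "ry": 0, "rz": 0},
    {"gripper": 0.3, "x": 0, "y": 0, "z": 0.16, "rx": 0, "ry": 0, "rz": 0},
  ],
)

```text
time: 43.82
tool_pos: [0.619, -0.0743, 0.1696]
tool_rot: [-180.0, 0.7, 175.0]
ft_force: [0.3, 1.1, 0.4]
opening: 0.7
```

Run:
```python
from wb import *
o=get_obs();print(o['opening'],o['tool_pos'],o['tool_rot'],o['ft_force'])
for n in ('wrist','scene','top'): snap(n,n[0]+'29'); 
blank('w29',(.6155,-.0744),.068,.08)
blank('s29',(.446,.247),.0355,.09)
```

```text
0.700145749459449 [ 0.61904275 -0.0742954   0.16957513] [-179.97078035    0.69370372  175.03687519] [0.34607737 1.05532735 0.35004493]
w29 6265 centre [613.4 -74. ] size [ 28.  149.4] len ang -4.66 z 0.0656
s29 408 centre [447.1 246.2] size [150.8  35.6] len ang 5.31 z 0.0355
```

View pics/w29.png

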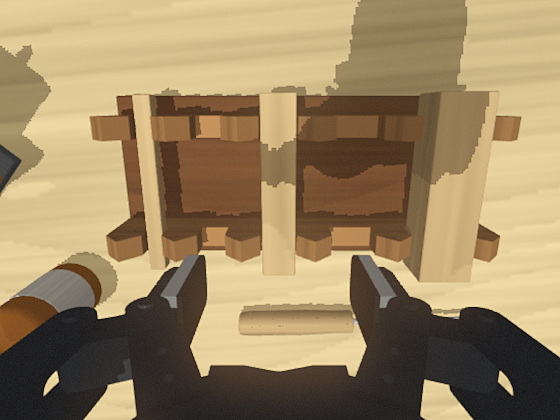

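View pics/s29.png

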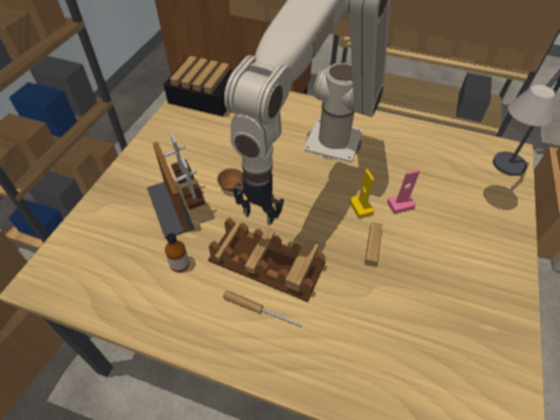

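Request:
drive_tool(
  motion=[
    {"gripper": 0.3, "x": -0.025, "y": 0.045, "z": 0, "rx": 0, "ry": 0.01, "rz": 0.05},
    {"gripper": 0, "x": -0.05, "y": 0.09, "z": 0, "rx": 0, "ry": 0.01, "rz": 0.1},
    {"gripper": 0, "x": -0.1715, "y": 0.321, "z": -0.05, "rx": 0, "ry": 0.01, "rz": 0.179},
    {"gripper": 0, "x": -0.1715, "y": 0.321, "z": -0.05, "rx": 0, "ry": 0.01, "rz": 0.179},
    {"gripper": 0, "x": -0.1715, "y": 0.321, "z": -0.05, "rx": 0, "ry": 0.01, "rz": 0.179},
    {"gripper": 0, "x": -0.1715, "y": 0.321, "z": -0.05, "rx": 0, "ry": 0.01, "rz": 0.179},
    {"gripper": 0, "x": -0.1715, "y": 0.321, "z": -0.05, "rx": 0, "ry": 0.01, "rz": 0.179},
    {"gripper": 0, "x": -0.1715, "y": 0.321, "z": -0.05, "rx": 0, "ry": 0.01, "rz": 0.179},
    {"gripper": 0, "x": -0.1715, "y": 0.321, "z": -0.05, "rx": 0, "ry": 0.01, "rz": 0.179},
  ],
)

```text
time: 45.1
tool_pos: [0.4444, 0.246, 0.1131]
tool_rot: [-179.9, -0.5, -174.8]
ft_force: [0.6, 0.2, 0.1]
opening: 1.002
```

Run:
```python
from wb import *
o=get_obs();print(o['opening'],o['tool_pos'],o['tool_rot'],o['ft_force'],o['joint_positions'].round(1))
from scipy.spatial.transform import Rotation as R
Rm=R.from_euler('xyz',o['tool_rot'],degrees=True)
print((R.from_euler('xyz',[180,0,-174.75],degrees=True)*Rm.inv()).as_rotvec().round(4))
for n in ('wrist','scene'): snap(n,n[0]+'30'); 
for n in 'ws': blank(n+'30',(.447,.2465),.0355)
```

```text
1.0018541386418616 [0.44444137 0.24596566 0.11314562] [-179.94885673   -0.54677309 -174.80059063] [0.62578548 0.18417122 0.10176996] [28.8 17.9 -6.3 66.2  0.2 23.6]
[ 0.0018 -0.0094  0.0009]
w30 9115 centre [448.4 245.7] size [149.5  35.1] len ang 5.02 z 0.0357
s30 411 centre [446.5 246.1] size [153.1  35.2] len ang 5.02 z 0.0357
```

View pics/w30.png

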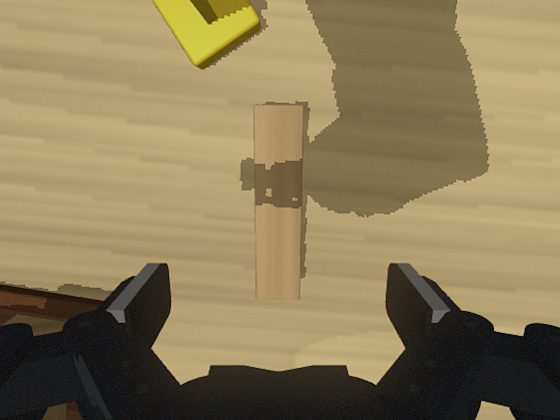

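It measures 35.1 mm wide, so it's blank 35. Grip it.

Request:
drive_tool(
  motion=[
    {"gripper": 0.2, "x": 0.003, "y": 0, "z": -0.04, "rx": 0.002, "ry": -0.009, "rz": 0},
    {"gripper": 0.2, "x": 0.003, "y": 0, "z": -0.09, "rx": 0.002, "ry": -0.009, "rz": 0},
    {"gripper": 0.2, "x": 0.003, "y": 0, "z": -0.125, "rx": 0.002, "ry": -0.009, "rz": 0},
    {"gripper": 0.2, "x": 0.003, "y": 0, "z": -0.145, "rx": 0.002, "ry": -0.009, "rz": 0},
    {"gripper": 0.2, "x": 0.003, "y": 0, "z": -0.152, "rx": 0.002, "ry": -0.009, "rz": 0},
    {"gripper": 0.2, "x": 0.003, "y": 0, "z": -0.152, "rx": 0.002, "ry": -0.009, "rz": 0},
    {"gripper": 0.5, "x": 0.003, "y": 0, "z": -0.152, "rx": 0.002, "ry": -0.009, "rz": 0},
    {"gripper": 1, "x": 0.003, "y": 0, "z": -0.152, "rx": 0.002, "ry": -0.009, "rz": 0},
    {"gripper": 1, "x": 0.003, "y": 0, "z": -0.152, "rx": 0.002, "ry": -0.009, "rz": 0},
    {"gripper": 1, "x": 0.003, "y": 0, "z": -0.152, "rx": 0.002, "ry": -0.009, "rz": 0},
    {"gripper": 1, "x": 0.003, "y": 0, "z": -0.152, "rx": 0.002, "ry": -0.009, "rz": 0},
  ],
  force=45,
)

```text
time: 46.58
tool_pos: [0.4489, 0.2464, -0.0373]
tool_rot: [179.9, 0.2, -174.9]
ft_force: [-0.3, -0.7, 6.4]
opening: 0.401
```

Request:
drive_tool(
  motion=[
    {"gripper": 1, "x": 0, "y": 0, "z": 0.03, "rx": 0, "ry": 0, "rz": 0},
    {"gripper": 1, "x": 0, "y": 0, "z": 0.08, "rx": 0, "ry": 0, "rz": 0},
    {"gripper": 1, "x": 0, "y": 0, "z": 0.13, "rx": 0, "ry": 0, "rz": 0},
    {"gripper": 1, "x": 0, "y": 0, "z": 0.16, "rx": 0, "ry": 0, "rz": 0},
    {"gripper": 1, "x": 0, "y": 0, "z": 0.16, "rx": 0, "ry": 0, "rz": 0},
  ],
)

```text
time: 47.2
tool_pos: [0.4505, 0.2475, 0.1252]
tool_rot: [179.8, 0.5, -174.8]
ft_force: [-0.1, 0.2, -1.0]
opening: 0.405
```

Request:
drive_tool(
  motion=[
    {"gripper": 1, "x": 0.025, "y": -0.037, "z": 0, "rx": 0, "ry": 0, "rz": -0.04},
    {"gripper": 1, "x": 0.05, "y": -0.074, "z": 0, "rx": 0, "ry": 0, "rz": -0.08},
    {"gripper": 1, "x": 0.075, "y": -0.111, "z": 0, "rx": 0, "ry": 0, "rz": -0.12},
    {"gripper": 1, "x": 0.1, "y": -0.148, "z": 0, "rx": 0, "ry": 0, "rz": -0.15},
    {"gripper": 1, "x": 0.125, "y": -0.185, "z": -0.01, "rx": 0, "ry": 0, "rz": -0.175},
    {"gripper": 1, "x": 0.15, "y": -0.222, "z": -0.02, "rx": 0, "ry": 0, "rz": -0.175},
    {"gripper": 1, "x": 0.171, "y": -0.257, "z": -0.038, "rx": 0, "ry": 0, "rz": -0.175},
    {"gripper": 1, "x": 0.171, "y": -0.257, "z": -0.038, "rx": 0, "ry": 0, "rz": -0.175},
    {"gripper": 1, "x": 0.171, "y": -0.257, "z": -0.038, "rx": 0, "ry": 0, "rz": -0.175},
    {"gripper": 1, "x": 0.171, "y": -0.257, "z": -0.038, "rx": 0, "ry": 0, "rz": -0.175},
  ],
)

```text
time: 48.45
tool_pos: [0.621, -0.0084, 0.0871]
tool_rot: [179.8, 0.4, 175.2]
ft_force: [-0.4, 0.0, -0.2]
opening: 0.402
```

Run:
```python
from held import *
from scipy.spatial.transform import Rotation as R
o=get_obs();print(o['opening'],o['tool_pos'],o['tool_rot'],o['ft_force'])
Rm=R.from_euler('xyz',o['tool_rot'],degrees=True)
print((R.from_euler('xyz',[180,0,175],degrees=True)*Rm.inv()).as_rotvec().round(4))
for n in ('wrist','scene'): snap(n,n[0]+'31'); 
for n in 'ws': held(n+'31',(.6212,-.0102),.14,.18)
```

```text
0.40205417588565895 [ 0.62096193 -0.00836724  0.08705652] [179.76132495   0.41437893 175.22012507] [-0.3843234   0.02012165 -0.15157392]
[-0.0035  0.0076 -0.0039]
w31 31922 y0 0.0012 ang rel 0.15 spread [-0.0166  0.0166] x [-0.0761  0.0208] z [0.1588 0.1599 0.1609]
s31 372 y0 0.0016 ang rel 1.55 spread [-0.0174  0.017 ] x [-0.0732  0.0741] z [0.1472 0.1602 0.1632]
```

View pics/w31.png

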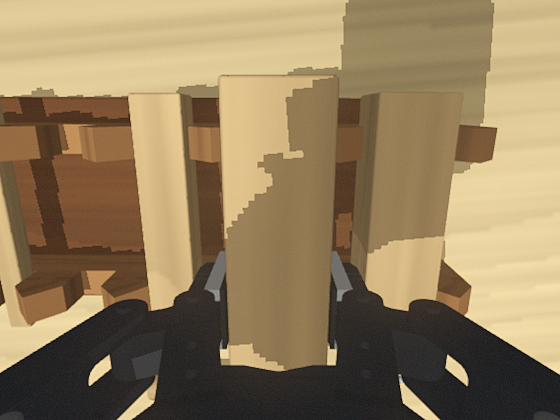

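Run:
```python
from h import *
t=get_obs()['tool_pos']
for f in ('w31','s31'):
    im,W=cloud(f)
    a=np.radians(-5);u=np.array([np.cos(a),np.sin(a)]);v=np.array([-u[1],u[0]])
    d=W[...,:2]-t[:2];x=d@u;y=d@v;i=im.astype(int)
    k=(i.sum(2)<200)&(W[...,2]>.105)&(np.abs(x)<.09)&(np.abs(y)<.09)
    for lo in range(-70,70,5):
        m=k&(y*1000>=lo)&(y*1000<lo+5)
        if m.sum()>3: print(f,lo,m.sum(),(np.percentile(W[m][:,2],2)-t[2]).round(4),'x',np.percentile(x[m],[2,98]).round(3))
```

```text
w31 -60 739 0.1052 x [-0.013 -0.012]
w31 -55 2353 0.094 x [-0.013  0.007]
w31 -50 5127 0.091 x [-0.013  0.007]
w31 -45 3073 0.0876 x [-0.014  0.01 ]
w31 -40 1684 0.0831 x [-0.013  0.011]
w31 -35 543 0.0524 x [-0.013  0.002]
w31 -30 1098 0.0488 x [-0.018 -0.007]
w31 -25 2367 0.0811 x [-0.021 -0.012]
w31 -20 3242 0.0727 x [-0.021  0.006]
w31 -15 2083 0.1114 x [-0.021 -0.01 ]
w31 -10 1377 0.1117 x [-0.021 -0.01 ]
w31 -5 1231 0.1129 x [-0.013 -0.01 ]
w31 0 1241 0.1125 x [-0.013 -0.01 ]
w31 5 1683 0.1116 x [-0.021 -0.01 ]
w31 10 2228 0.1073 x [-0.021 -0.011]
w31 15 3334 0.0742 x [-0.021  0.006]
w31 20 1768 0.0812 x [-0.019 -0.012]
w31 25 837 0.0479 x [-0.017 -0.007]
w31 30 784 0.0809 x [-0.008  0.005]
w31 35 2237 0.0844 x [-0.013  0.01 ]
w31 40 3939 0.0897 x [-0.014  0.009]
w31 45 4586 0.0917 x [-0.014  0.007]
w31 50 1801 0.0969 x [-0.014  0.007]
w31 55 429 0.1084 x [-0.014 -0.012]
s31 -60 15 0.1199 x [-0.007  0.012]
s31 -55 21 0.1067 x [0.001 0.012]
s31 -50 38 0.0925 x [-0.011  0.011]
s31 -45 26 0.0909 x [-0.012  0.012]
s31 -40 22 0.0851 x [-0.012  0.01 ]
s31 -35 13 0.0864 x [-0.005  0.037]
s31 -30 23 0.0556 x [0.004 0.042]
s31 -25 65 0.0718 x [0.008 0.043]
s31 -20 89 0.0717 x [-0.007  0.042]
s31 -15 75 0.1169 x [0.009 0.042]
s31 -10 84 0.0999 x [0.    0.042]
s31 -5 89 0.1023 x [0.001 0.042]
s31 0 82 0.116 x [0.007 0.041]
s31 5 86 0.1053 x [0.006 0.041]
s31 10 97 0.0721 x [0.006 0.04 ]
s31 15 136 0.0422 x [-0.046  0.066]
s31 20 125 0.0569 x [-0.001  0.039]
s31 25 133 0.0516 x [-0.01   0.039]
s31 30 117 0.0807 x [-0.01  0.02]
s31 35 54 0.0926 x [-0.007  0.011]
s31 40 86 0.0953 x [-0.037  0.01 ]
s31 45 86 0.0946 x [-0.009  0.022]
s31 50 21 0.1067 x [-0.002  0.012]
s31 55 17 0.1166 x [-0.008  0.011]
s31 60 17 0.1301 x [-0.009  0.011]
```

The knuckles clear the neighbouring blanks. Lowering blank 35.

Request:
drive_tool(
  motion=[
    {"gripper": 1, "x": 0, "y": -0.0012, "z": -0.02, "rx": -0.003, "ry": 0.007, "rz": 0},
    {"gripper": 1, "x": 0, "y": -0.0012, "z": -0.045, "rx": -0.003, "ry": 0.007, "rz": 0},
    {"gripper": 1, "x": 0, "y": -0.0012, "z": -0.06, "rx": -0.003, "ry": 0.007, "rz": 0},
    {"gripper": 1, "x": 0, "y": -0.0012, "z": -0.07, "rx": -0.003, "ry": 0.007, "rz": 0},
    {"gripper": 1, "x": 0, "y": -0.0012, "z": -0.08, "rx": -0.003, "ry": 0.007, "rz": 0},
    {"gripper": 1, "x": 0, "y": -0.0012, "z": -0.084, "rx": -0.003, "ry": 0.007, "rz": 0},
    {"gripper": 1, "x": 0, "y": -0.0012, "z": -0.084, "rx": -0.003, "ry": 0.007, "rz": 0},
  ],
)

```text
time: 49.42
tool_pos: [0.6215, -0.0096, 0.0037]
tool_rot: [180.0, 0.1, 175.2]
ft_force: [0.5, -0.5, -0.8]
opening: 0.406
```

Run:
```python
from held import *
o=get_obs();print(o['opening'],o['tool_pos'],o['tool_rot'],o['ft_force'])
for n in ('wrist',): snap(n,n[0]+'32'); 
held('w32',(.6212,-.0102),.069,.09)
```

```text
0.4064258537548043 [ 0.62150487 -0.00958192  0.00372725] [1.79966879e+02 1.08851219e-01 1.75230179e+02] [ 0.45093127 -0.46054069 -0.83594713]
w32 36260 y0 0.0003 ang rel 0.21 spread [-0.0318  0.0315] x [-0.075   0.0218] z [0.073  0.0766 0.0776]
```

View pics/w32.png

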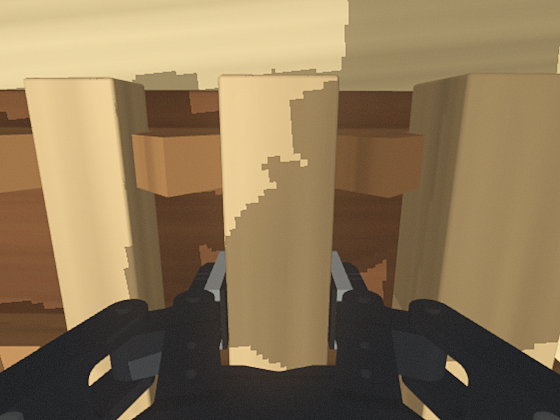

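Request:
drive_tool(
  motion=[
    {"gripper": 1, "x": 0, "y": 0, "z": -0.0018, "rx": 0, "ry": 0, "rz": 0},
    {"gripper": 1, "x": 0, "y": 0, "z": -0.0018, "rx": 0, "ry": 0, "rz": 0},
    {"gripper": 0.43, "x": 0, "y": 0, "z": -0.0018, "rx": 0, "ry": 0, "rz": 0},
    {"gripper": 0.43, "x": 0, "y": 0, "z": -0.0018, "rx": 0, "ry": 0, "rz": 0},
    {"gripper": 0.43, "x": 0, "y": 0, "z": 0.02, "rx": 0, "ry": 0, "rz": 0},
    {"gripper": 0.43, "x": 0, "y": 0, "z": 0.06, "rx": 0, "ry": 0, "rz": 0},
    {"gripper": 0.43, "x": -0.02, "y": 0, "z": 0.12, "rx": 0, "ry": 0, "rz": 0},
    {"gripper": 0.3, "x": -0.08, "y": 0.03, "z": 0.17, "rx": 0, "ry": 0, "rz": 0},
    {"gripper": 0.3, "x": -0.14, "y": 0.08, "z": 0.2, "rx": 0, "ry": 0, "rz": 0},
    {"gripper": 0.3, "x": -0.2, "y": 0.14, "z": 0.2, "rx": 0, "ry": 0, "rz": 0},
    {"gripper": 0.3, "x": -0.25, "y": 0.18, "z": 0.2, "rx": 0, "ry": 0, "rz": 0},
    {"gripper": 0.3, "x": -0.25, "y": 0.18, "z": 0.2, "rx": 0, "ry": 0, "rz": 0},
  ],
)

```text
time: 50.98
tool_pos: [0.3705, 0.1713, 0.2047]
tool_rot: [179.9, 0.2, 175.2]
ft_force: [0.1, 1.2, -0.1]
opening: 0.704
```

Run:
```python
from wb import *
o=get_obs();print(o['opening'],o['tool_pos'],o['ft_force'])
for n in ('scene','top'): snap(n,n[0]+'33')
C={42:(.627,.062),35:(.621,-.0098),28:(.6153,-.074),14:(.606,-.181)}
for k,c in C.items():
  for n in 'st':
    try: print(k,end=' ');blank(n+'33',c,.040+k/1000+.0005,.085)
    except Exception as e: print('x')
```

```text
0.7037228533173425 [0.37049204 0.17134165 0.20472787] [ 0.12220484  1.21426143 -0.12794428]
42 s33 633 centre [626.   62.7] size [ 42.2 153. ] len ang -4.85 z 0.0826
42 t33 1013 centre [625.1  62.9] size [ 42.4 149.7] len ang -4.99 z 0.0831
35 s33 489 centre [620.8  -9.4] size [ 36.5 151.9] len ang -4.87 z 0.0757
35 t33 823 centre [619.8  -8.5] size [ 35.  149.8] len ang -4.78 z 0.076
28 s33 505 centre [618.  -63.7] size [ 90.1 149.3] len ang -15.68 z 0.0685
28 t33 729 centre [614.1 -73. ] size [ 53.5 150.2] len ang -5.04 z 0.0691
14 s33 228 centre [ 607.3 -179.5] size [ 75.3 149.3] len ang -5.63 z 0.0546
14 t33 326 centre [ 604.8 -181.1] size [ 16.4 149.2] len ang -4.47 z 0.055
```

View pics/t33.png

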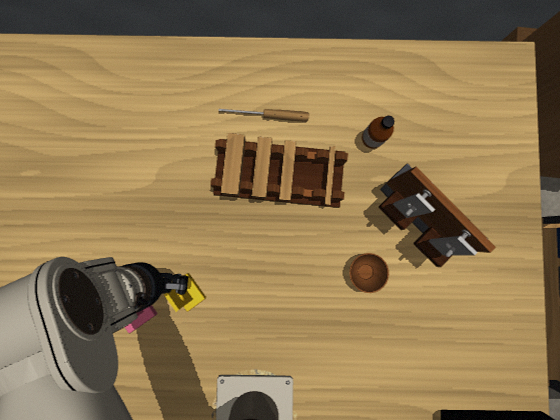

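View pics/s33.png

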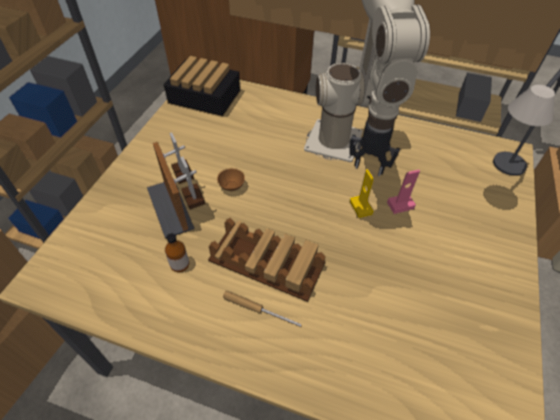

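```bash
python3 - <<'E'
from h import *
snap('top','t34')
a=np.radians(44.3);u=np.array([np.cos(a),np.sin(a)]);v=np.array([u[1],-u[0]])
for f in ('t33','t34','s33'):
    im,W=cloud(f)
    for n,p in (('R',(.4371,-.4298)),('L',(.5225,-.3464))):
        d=W[...,:2]-np.array(p);x=d@v;y=d@u
        s=(np.abs(y)<.03)&(np.abs(x)<.035)&(W[...,2]>.235)&(W[...,2]<.26)
        b=(np.abs(y)<.045)&(np.abs(x)<.045)&(W[...,2]>.09)&(W[...,2]<.113)
        print(f,n,s.sum(),'top x,y,z',np.median(x[s]).round(4),np.percentile(y[s],[3,97]).round(4),W[s][:,2].max().round(4),'| bar x',np.percentile(x[b],[3,97]).round(4),'y',np.percentile(y[b],[3,97]).round(4),'z',np.median(W[b][:,2]).round(4))
E
python3 -c "
import cv2,numpy as np
t=cv2.imread('pics/t34.png');s=cv2.imread('pics/s33.png')
cv2.imwrite('pics/c20.png',np.hstack([cv2.resize(t[160:260,380:500],(480,400),interpolation=2),cv2.resize(s[130:240,140:220],(291,400),interpolation=2)]))"
```

```text
t33 R 168 top x,y,z -0.0058 [-0.019   0.0246] 0.2524 | bar x [-0.0376  0.039 ] y [-0.0389  0.0377] z 0.1048
t33 L 162 top x,y,z -0.0056 [-0.0222  0.0223] 0.2525 | bar x [-0.0366  0.0387] y [-0.0388  0.0387] z 0.1049
t34 R 161 top x,y,z -0.0057 [-0.0194  0.0244] 0.2526 | bar x [-0.0376  0.0391] y [-0.0385  0.0375] z 0.1048
t34 L 163 top x,y,z -0.0057 [-0.0223  0.0226] 0.2525 | bar x [-0.0366  0.0386] y [-0.039   0.0388] z 0.105
s33 R 42 top x,y,z -0.0025 [-0.0175  0.0253] 0.2511 | bar x [-0.0343  0.0196] y [-0.0367  0.0387] z 0.104
s33 L 43 top x,y,z -0.0017 [-0.0206  0.0232] 0.2517 | bar x [-0.0332  0.0201] y [-0.0368  0.0401] z 0.1038
```

View pics/c20.png

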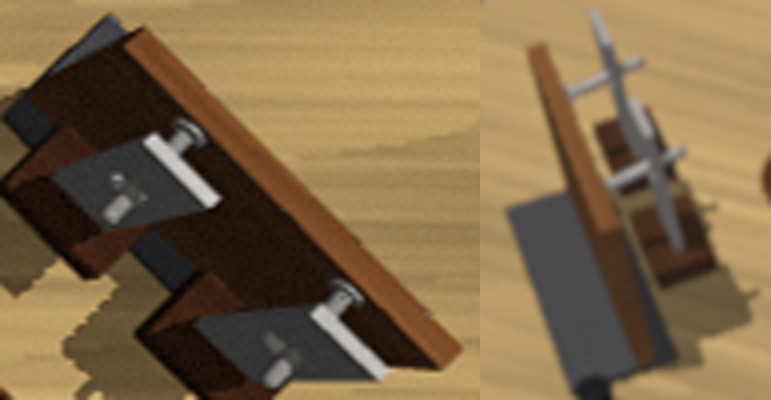

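The last views show both gauges hanging still on separate pegs (blade top x −6 mm in both top frames) and all four blanks seated in their own slots. The bystanders are where they were. Handing in.

```bash
python3 -c "
from plant import *
print(close_job(), get_obs()['time'])"
```

```text
the job is handed in; nothing more can be done
the job is handed in; nothing more can be done
```

I hung both grey gauges, one on each peg (A left, B right), and put the four blanks that were present (42, 35, 28 and 14 mm) into their own slots. The 14 mm blank was first taken out of the 45 mm slot. No 21 mm blank was in view at any time. I handed the job in at about 51 s.

**Last checks:**
- **Gauges:** they read the same in two successive top views. The blade tops are about 6 mm in front of the peg points, and they look plumb.
- **Blanks:** 42, 35 and 14 are within about 2 mm sideways of their slot middles and within 0.5° of the slot direction, with tops at floor plus thickness (+1 mm).
- **Blank 28:** its final top- and scene-camera fits were spoiled by neighbouring teeth. I rely on the wrist view taken right after release, which put it about 2 mm lengthwise and under 1 mm sideways from the slot middle.
- **Bystanders:** the bowl, oil bottle and turning tool were unmoved in the pictures.

**Disagreements met:**
- **TCP reading:** both the wrist and scene cameras showed the fingertips about 45 mm short of the reported TCP. The first closings on the 14 mm blank therefore shut above it. It was not disturbed, and later grasps used the camera heights.
- **Camera offset:** rack fits differed by about 2 mm between the top and wrist cameras. I used the wrist values when placing.

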